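# Unpack the sanding block from the tilted carton

### The job

The carton propped at a slant on the bench holds a new sanding block. Fold both of its flaps outwards, well past upright, then lift the block out and set it gently, sole down, flat inside the shallow wooden tray, leaving both flaps folded back and the other things on the bench where they are.

Things in the scene. Friction and masses are not known exactly. Their poses are not given: they have to be found in the camera images.
- mouth (a point): Centre of the mouth, in the plane of the rim, of a plain cardboard carton fixed on a wooden prop, about 0.127 m above the bench. The mouth leans 30 degrees away from the robot: z points straight out of the carton, x up the slope (towards the robot), y level across it. Outside 158 mm (x) by 148 mm (y), walls 4 mm. The two flaps are hinged on the rims at y = +72 and -72 mm.
- carton_floor (a point): Centre of the carton's inner floor, 66 mm straight below the mouth, same axes. Inside 150 mm (x) by 140 mm (y). The block stands here, along the slope between two 12 mm high cardboard ledges (full width, 81 mm apart in x, so 2.5 mm of play each side) that keep it from sliding. Hence it has to come out along z for the first 15 mm or more.
- flap_a (a joint): Angle (rad) of the flap at the mouth's +y rim, 146 mm long (x), 55 mm from hinge to free edge, 5 mm thick. 0: in the mouth's plane, edge to the middle; 1.57: square to it; stop at 2.8, folded out. Starts at 0.55 to 0.9, edges 50 to 75 mm apart. Stiff crease (0.035 N m): stays where left. Push its inner face or edge outwards, following its arc upwards.
- flap_b (a joint): The same for the like flap at the mouth's -y rim: 0 in the plane of the mouth, 1.57 square to it, 2.8 folded right out.
- block_rib (a point): Point in the grip rib of the loose sanding block (0.15 to 0.3 kg): board 76 mm (x) by 110 (y) by 22 thick, cork sole; along the middle of its top a dark rib 26 mm thick (x), 100 long (y), 34 high. Point: 42 mm above the sole, 14 below the rib's top, 20 above the board; z from sole to rib. In the carton its axes lie along the mouth's, rib top 10 mm below the rim, up to 12 mm off centre in y.
- tray_in (a point): Centre of the inner floor of a shallow wooden tray fixed on the bench, open on top: outside 190 mm (x) by 220 mm (y) by 28 mm high, walls 8 mm; the floor is 8 mm above the bench. z is up.
- glue: Bystander: white bottle, 60 mm diameter, 150 mm tall, standing on the bench beyond the work; origin at its foot. Leave it alone.
- hammer: Bystander: hammer 200 mm long lying on the bench between carton and tray, its head towards the robot, about 30 mm high. Leave it alone.
- pot: Bystander: white ceramic pot, 72 mm diameter, 70 mm tall, standing on the bench beyond the work; origin at its foot. Leave it alone.
Things that resemble listed ones, but are neither listed nor needed, are in the scene too. Leave any green, orange or turquoise look-alike of the part that bears block_rib alone.

How it is judged:
On the way, in this order (a step that is already met when the one before it is completed fails the run):
1. both flaps folded outwards past upright, with the block still in the carton (value of joint each of flap_a, flap_b above 1.75 rad and z of block_rib in the frame of mouth below 0 m), for 0.2 s.
2. the block lifted out of the carton's mouth in the fingers (z of block_rib in the frame of mouth above 0.03 m and contact force between the fingers and block above 0.5 N), for 0.1 s.
At the end, for the whole second after the job is handed in: The block lies at rest inside the tray, sole flat on the tray's floor (upright within 0.09 rad, the rib's point 35 to 47 mm above the floor), released, and both flaps are still folded out beyond 1.75 rad (100 degrees) (z of block_rib in the frame of tray_in between 0.035 and 0.047 m and x of block_rib in the frame of tray_in between -0.07 and 0.07 m and y of block_rib in the frame of tray_in between -0.085 and 0.085 m and angle between block_rib's own z axis and vertical below 0.09 rad and linear speed of block below 0.02 m/s and value of joint each of flap_a, flap_b above 1.75 rad); the robot touches nothing.
It fails at once if the block is let go over the tray more than 20 mm above its floor (dropped in) (z of block_rib in the frame of tray_in above 0.062 m and horizontal distance between block_rib and tray_in below 0.15 m and contact force between the fingers and block below 0.05 N).
It fails at once if the block is pressed hard against the tray (over 60 N) (contact force between block and tray above 60 N).
It fails at once if a bystander (bottle, hammer or pot) is moved by more than 30 mm (distance of any of glue, hammer, pot from where it was at the start of the episode above 0.03 m).
It also fails if it takes over 64 s, if anything falls off the work surface, if the arm or the gripper's body presses on something with over 40 N, if the wrist force passes 120 N, or if a joint passes its speed limit or range.

### The arm

A 6-joint arm with a two-finger parallel gripper is mounted at the origin on the work surface. World frame = base frame: x ahead of the robot, y to its left, z up, the work surface at z = 0. Lengths are in m, angles in rad, forces in N, time in s.
With the tool pointing down it reaches from about 0.3 to 0.95 m from the base axis. Payload 3.1 kg.
Tool frame: the origin (TCP) lies midway between the tips of the shut fingers; the grasp point (between the pads) lies 19 mm behind it (env.grasp_offset is the z of the grasp point in the tool frame, in m); z points along the fingers, y is the direction in which the jaws open and shut (so a half turn about z gives the same grasp; the last joint's range is limited). The gripper opens to 85 mm and grips with 20 to 120 N. Pads are 22 mm wide; open, the fingers measure 114 mm over their backs; the gripper's body (76 mm by 85 mm) begins 54 mm behind the grasp point. The pads swing forward as they close: fully open they stand 13 mm farther back than shut.
Start: joints at [1.271, 0.308, 1.634, -0, 1.2, -0.07], TCP at [0.142, 0.609, 0.231] pointing down, gripper open.
Joint ranges: [-3.06, 3.06], [-0.79, 1.96], [0.05, 2.63], [-1.19, 4.34], [0.05, 2.64], [-2.94, 2.94]. Speed limits (rad/s): [2.79, 2.79, 3.14, 3.14, 3.14, 3.14].

### API

Orientations are given as [roll, pitch, yaw] about the fixed x, y, z axes, in that order (R = Rz(yaw) Ry(pitch) Rx(roll)).
In Python, from cell import env gives the robot as it stands. The module is installed in compiled form; this text tells all that it offers.
- The arm moves only by the tool move_arm, never from a script. Its argument "increments" is a list of rows, each an object with "offset": the shift along the world's x, y, z in m, a list of three; "turn": the turn about the world's z in rad; "hand": the opening, from -1 (shut) to 1 (fully open). In form: [{"offset": [tx, ty, tz], "turn": turn, "hand": hand}, ...]. A call has 1 to 20 rows; each row is the pose to reach, as a shift and turn from the pose commanded when the call began; what a row does not reach only later rows make up. A row lasts 1/8 s, in which the tool goes at most 62.5 mm and 10.7 degrees, less where a joint would pass 70% of its speed; a pose out of reach is approached as far as the arm can. A call with a gripper value outside its range is refused whole. The fingers move at their own pace and stop on an object; the grip force is fixed at half the most. Time passes only in rows, so rows that repeat a pose let the fingers close. It gives the time, the measured TCP pose, the force and the opening at its end, in the units of the state.
- env.get_state(): the state, without advancing time (a new reading comes with each control period).
- env.capture(name): name is "side" or "top" or "wrist"; returns the picture (480x640x3 uint8, blue, green, red); there is no depth.
- env.camera_model(name): a dict with "mtx" (3x3 intrinsics, pixels), "k1" (the pictures are not rectified: a ray, as slopes to the right and down, at radius r is drawn at 1 + k1 r^2 times it, then the intrinsics apply), "world_to_cam" (4x4, takes a point from world to camera coordinates). Camera axes: x right, y up, looking along -z (the intrinsics and any distortion apply to the point x, -y, -z); pixel columns grow to the right and rows downward; lengths in m; the calibration is good to about 2 mm. A picture is of the moment at which its call begins: read the wrist's pose just before it. camera_model takes no time and is no camera call; for the wrist camera it gives the pose at the moment of the call.
- env.sign_off(): hands the job in, once; it reports no verdict.
Trained networks look in the newest picture that a camera, given by its name, has taken for a name from the list of things; names that differ only in an ending like _2 or _b are one class to them, and where a whole thing is asked for, a point or a joint stands for the part that bears it (a point fixed in the world has none). Each returns a list of dicts, best first, with "p" (0 to 1); they miss things now and then, are a little off and sometimes report something else, mostly with a low value. They report only what shows in the picture. A call takes as long as a camera call. They do not tell look-alikes from the thing itself.
- env.search_frame(thing, camera): "pixel" ([column, row] in pixels, amid what is visible of it).
- env.outline_of(thing, camera): "region" (480x640 bool, what is visible of it) and "pixel" ([column, row] in pixels, amid what is visible of it).
- env.landmark_of(thing, camera): "pixel" ([column, row] in pixels: a listed point, or the origin of a listed thing).
The state is a dict: "clock": time; "q": joint angles; "joint_velocities": joint speeds; "effort": joint torques, N m; "position": TCP position; "tool_rot": TCP orientation; "ft_force": force on the tool from outside, world axes, zero at the start; "moment": the same for the moment, N m; "finger_gap": finger opening in m.
Only numpy, scipy, OpenCV 4.12 (cv2) and the standard library are available. Lean on these libraries where they do the work, as an engineer would, in place of code of your own. Each camera call takes 0.05 s, during which the arm holds its last target.

## Working session

There is one attempt and no reset: what is moved stays moved. The work goes in short steps, Python scripts to look and compute and a tool call to move; the robot and the scene stay as the last step left them, time stands still between calls to the robot, and variables do not carry over. Pictures are saved under pics/ and viewed, and the job is handed in when it is done.

Besides the shell and the picture viewer there is one more tool, called as name([rows], argument=value, ...), one row to a line, values as JSON. move_arm: Moves the arm, as the interface text tells. Its arguments: {"type":"object","properties":{"increments":{"type":"array"}},"required":["increments"]}

```bash
mkdir -p pics; python3 - <<'E'
from cell import env
import cv2
s=env.get_state()
for k,v in s.items(): print(k,v)
for n in ("side","top","wrist"):
    im=env.capture(n); cv2.imwrite(f"pics/{n}0.png",im)
    m=env.camera_model(n); print(n,m)
E
```

```text
clock 0.0
q [ 1.27131266e+00  3.08977502e-01  1.63516411e+00 -1.89543073e-05
  1.19970504e+00 -6.96859798e-02]
joint_velocities [0.0003544  0.00027938 0.00052624 0.00104893 0.00031336 0.00113362]
effort [-3.15412626e-04 -4.15248263e+01 -2.76665926e+01 -9.09364957e-06
  9.98330506e-03 -9.47210992e-06]
position [0.14214726 0.60779044 0.23007489]
tool_rot [-3.13934290e+00 -1.39339214e-04  2.91180170e+00]
ft_force [-0.16032733 -0.31543703 -0.66315245]
moment [-0.02099805 -0.03264658  0.06284768]
finger_gap 0.08538952073469586
side {'mtx': array([[502.34470946,   0.        , 322.76355151],
       [  0.        , 502.34470946, 241.15408879],
       [  0.        ,   0.        ,   1.        ]]), 'k1': 0.004801540073433416, 'world_to_cam': array([[ 0.77762937, -0.62869561,  0.005864  , -0.42386564],
       [ 0.46140721,  0.57699736,  0.67392688, -0.36519427],
       [-0.42707838, -0.52135964,  0.73877478, -0.76549705],
       [ 0.        ,  0.        ,  0.        ,  1.        ]])}
top {'mtx': array([[509.97481604,   0.        , 323.14317397],
       [  0.        , 509.97481604, 242.7704013 ],
       [  0.        ,   0.        ,   1.        ]]), 'k1': -0.08680118845769495, 'world_to_cam': array([[-0.16015585, -0.98708218, -0.00434423,  0.11894023],
       [ 0.96637212, -0.15768957,  0.20312294, -0.56162225],
       [-0.20118408,  0.02833318,  0.9791436 , -1.05354367],
       [ 0.        ,  0.        ,  0.        ,  1.        ]])}
wrist {'mtx': array([[364.51568124,   0.        , 322.90526472],
       [  0.        , 364.51568124, 243.84633724],
       [  0.        ,   0.        ,   1.        ]]), 'k1': -0.014087268229634005, 'world_to_cam': array([[ 0.22735275,  0.97380883, -0.00266347, -0.62301129],
       [-0.93345129,  0.21714968, -0.28550781,  0.03662004],
       [-0.27745165,  0.0673972 ,  0.95837268, -0.37927742],
       [ 0.        ,  0.        ,  0.        ,  1.        ]])}
```

View pics/side0.png

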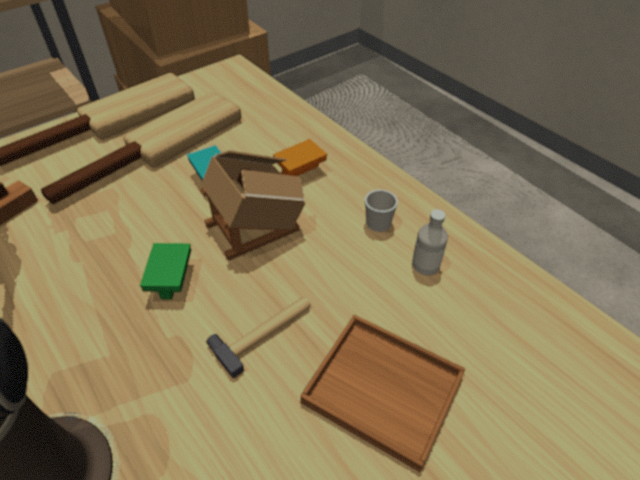

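View pics/top0.png

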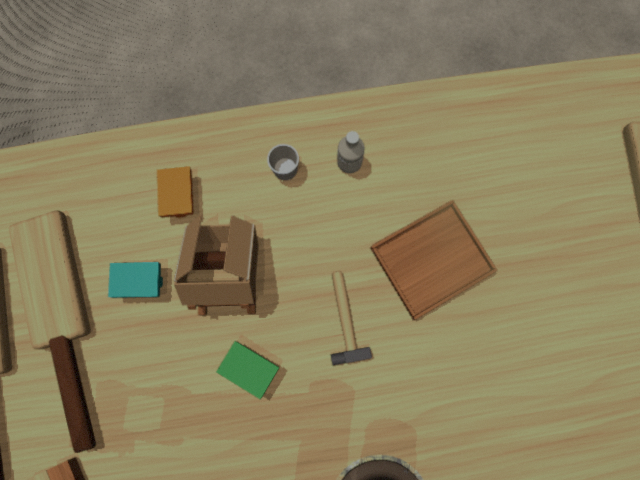

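View pics/wrist0.png

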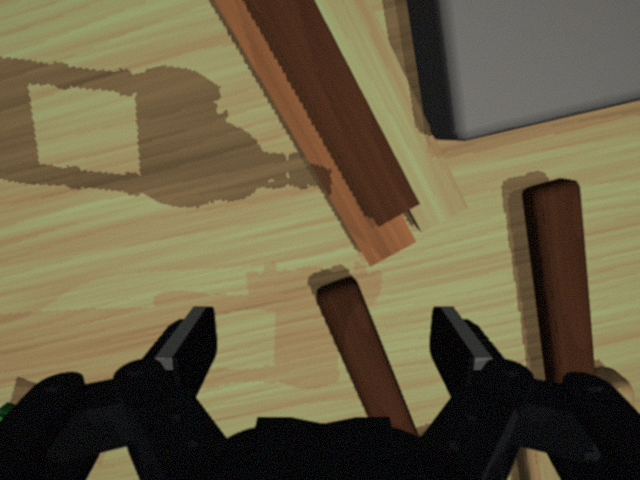

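The top view shows the carton at about (218,262) with brown flaps left and right, the tray at (433,260), the hammer at (347,320), the pot at (284,162) and the bottle at (350,152). The look-alike blocks are green (248,370), turquoise (135,280) and orange (175,192). The real block must be inside the carton. Next I'll measure.

```bash
cat > h.py <<'E'
from cell import env
import numpy as np, cv2
from scipy.optimize import least_squares
def proj(P,m):
    P=np.atleast_2d(P); W=m["world_to_cam"]; c=P@W[:3,:3].T+W[:3,3]
    x=c[:,0]/-c[:,2]; y=-c[:,1]/-c[:,2]; f=1+m["k1"]*(x*x+y*y)
    K=m["mtx"]; return np.c_[K[0,0]*x*f+K[0,2],K[1,1]*y*f+K[1,2]]
def ray(px,m):
    K=m["mtx"]; d=np.array([(px[0]-K[0,2])/K[0,0],(px[1]-K[1,2])/K[1,1]]); u=d.copy()
    for _ in range(10): u=d/(1+m["k1"]*(u@u))
    W=m["world_to_cam"]; R=W[:3,:3]; o=-R.T@W[:3,3]; v=R.T@np.array([u[0],-u[1],-1.]); return o,v/np.linalg.norm(v)
def onz(px,m,z):
    o,v=ray(px,m); return o+v*(z-o[2])/v[2]
def tri(pxs,ms):
    A=np.zeros((3,3));b=np.zeros(3); R=[ray(p,m) for p,m in zip(pxs,ms)]
    for o,v in R:
        Q=np.eye(3)-np.outer(v,v);A+=Q;b+=Q@o
    X=np.linalg.solve(A,b); return X,[np.linalg.norm(np.cross(X-o,v)) for o,v in R]
E
python3 - <<'E'
from h import *
T=env.camera_model("top");S=env.camera_model("side")
for t in ["mouth","carton_floor","flap_a","flap_b","block_rib","tray_in","hammer","glue","pot"]:
    r={}
    for c in ("top","side"):
        l=env.landmark_of(t,c) if not t.startswith("flap") else env.search_frame(t,c)
        r[c]=[(np.round(d["pixel"],1).tolist(),round(d["p"],2)) for d in l[:5]]
    print(t,r)
    if r["top"] and r["side"]:
        X,e=tri([r["top"][0][0],r["side"][0][0]],[T,S]); print("   ",X.round(4),np.round(e,4))
for c in("top","side"):
  im=cv2.imread(f"pics/{c}0.png")
  cr=im[190:330,160:290] if c=="top" else im[130:270,185:325]
  cv2.imwrite(f"pics/{c}crop.png",cv2.resize(cr,None,fx=4,fy=4,interpolation=cv2.INTER_CUBIC))
E
```

```text
mouth {'top': [([216.6, 254.6], 0.91)], 'side': [([257.3, 180.3], 0.65)]}
    [0.5697 0.2477 0.1274] [0.0001 0.0001]
carton_floor {'top': [], 'side': []}
flap_a {'top': [([190.1, 246.3], 0.59), ([238.6, 247.0], 0.56)], 'side': [([249.7, 156.1], 0.88), ([270.2, 187.5], 0.81)]}
    [0.5873 0.2944 0.1539] [0.0023 0.0023]
flap_b {'top': [([190.1, 246.3], 0.59), ([238.6, 247.0], 0.56)], 'side': [([249.7, 156.1], 0.88), ([270.2, 187.5], 0.81)]}
    [0.5873 0.2944 0.1539] [0.0023 0.0023]
block_rib {'top': [([214.9, 257.5], 0.93), ([252.4, 368.8], 0.72), ([176.1, 197.7], 0.67)], 'side': [([300.5, 166.2], 0.74), ([170.6, 276.0], 0.68), ([252.8, 186.7], 0.47)]}
    [0.6004 0.2201 0.1587] [0.0496 0.0496]
tray_in {'top': [([430.7, 258.0], 0.73)], 'side': [([382.9, 384.1], 0.58)]}
    [ 0.5094 -0.21    0.0064] [0.0003 0.0003]
hammer {'top': [([343.2, 316.8], 0.62)], 'side': [([266.7, 332.4], 0.72)]}
    [ 0.4132  0.0076 -0.0038] [0.0016 0.0016]
glue {'top': [([346.1, 161.1], 0.84)], 'side': [([425.2, 266.3], 0.79)]}
    [ 0.7788 -0.0618 -0.0183] [0.0005 0.0005]
pot {'top': [([286.0, 168.7], 0.72)], 'side': [([378.5, 225.8], 0.77)]}
    [ 0.7797  0.0847 -0.0116] [0.0015 0.0015]
```

View pics/topcrop.png

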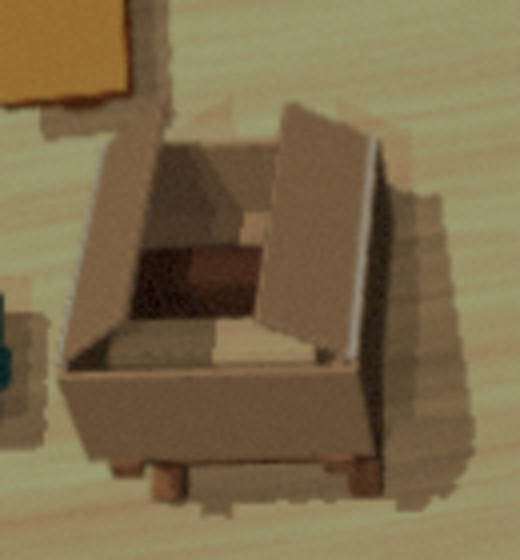

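View pics/sidecrop.png

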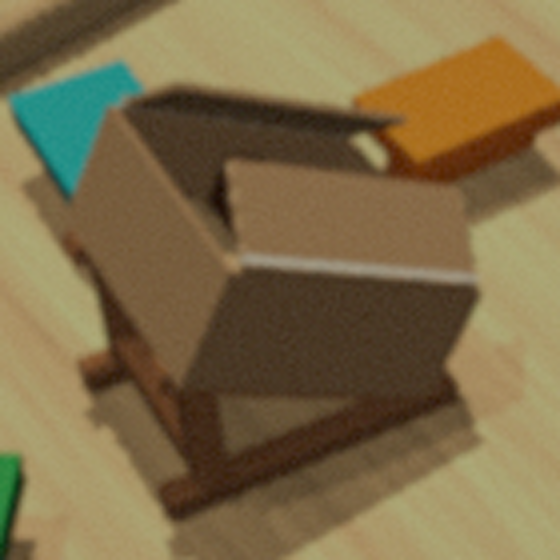

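```bash
cat >> h.py <<'E'
def mouthT(p):
    yaw=p[3]; t=p[4] if len(p)>4 else np.pi/6
    f=np.array([np.cos(yaw),np.sin(yaw),0]); up=np.array([0,0,1.])
    z=f*np.sin(t)+up*np.cos(t); x=-f*np.cos(t)+up*np.sin(t); y=np.cross(z,x)
    T=np.eye(4);T[:3,:3]=np.c_[x,y,z];T[:3,3]=p[:3];return T
E
python3 - <<'E'
from h import *
T=env.camera_model("top");S=env.camera_model("side")
obs=[(T,(176.2,281.5),(73,-73,0)),(T,(187.5,223.8),(-73,-73,0)),(T,(248,280),(73,73,0)),(T,(253.5,224.5),(-73,73,0)),
 (S,(245.8,195.),(73,73,0)),(S,(303.5,199.5),(-73,73,0)),(S,(212.8,156.5),(79,-74,0))]
def f(p):
    M=mouthT(p); return np.concatenate([(proj(M[:3,:3]@(np.array(l)/1e3)+M[:3,3],m)[0]-px) for m,px,l in obs])
for p0 in ([.57,.248,.127,0.3],[.57,.248,.127,0.3,.52]):
    r=least_squares(f,p0); print(r.x.round(4),r.cost,f(r.x).round(1))
tilt=None
p=least_squares(f,[.57,.248,.127,0.3]).x
np.save("mouth.npy",p)
M=mouthT(p); print(M.round(3))
# rib along mouth: top-view centre guess
for y in(-12,0,12): print(y,proj(M[:3,:3]@np.array([0,y/1e3,-.024])+M[:3,3],T))
# flap angles from free edge
im=cv2.imread("pics/top0.png"); im2=cv2.imread("pics/side0.png")
for img,m,n in((im,T,"top"),(im2,S,"side")):
    for loc in [(79,74,0),(79,-74,0),(-79,74,0),(-79,-74,0),(0,0,0),(13,50,-10),(13,-50,-10),(-13,50,-10),(-13,-50,-10)]:
        q=proj(M[:3,:3]@(np.array(loc)/1e3)+M[:3,3],m)[0]; cv2.circle(img,tuple(int(round(v)) for v in q),1,(0,0,255),-1)
    for sg,col in((1,(0,255,0)),(-1,(255,0,0))):
      for a in(.55,.7,.9):
        for xx in(-73,73):
          q=proj(M[:3,:3]@np.array([xx/1e3,sg*(.072-.055*np.cos(a)),.055*np.sin(a)])+M[:3,3],m)[0]
          cv2.circle(img,tuple(int(round(v)) for v in q),1,col,-1)
cv2.imwrite("pics/fit.png",np.hstack([cv2.resize(im[190:330,160:290],(520,560)),cv2.resize(im2[130:270,185:325],(560,560))])[:, :1080])
a=cv2.imread("pics/fit.png");cv2.imwrite("pics/fit.png",cv2.resize(a,(800,415)))
# tray corners by outline
env.capture("top");o=env.outline_of("tray_in","top")
if o:
    reg=o[0]["region"].astype(np.uint8); c=max(cv2.findContours(reg,0,2)[0],key=cv2.contourArea)
    b=cv2.boxPoints(cv2.minAreaRect(c)); print("tray",o[0]["p"],b); W=np.array([onz(q,T,.028) for q in b]);print(W.round(3),W.mean(0),np.linalg.norm(np.diff(W,axis=0),axis=1))
E
```

```text
[ 0.5764  0.2473  0.1299 -0.1357] 11.50096227141942 [-1.5 -1.  -1.1  2.4  1.1 -1.2  0.9 -0.1 -0.2  1.2  0.8  1.5 -0.4 -2.2]
[ 0.5766  0.2472  0.1305 -0.1422  0.4892] 8.658432781380384 [-1.5 -0.7 -1.2  1.2  1.  -0.4  0.9 -0.9 -0.9  1.9  1.3  0.5 -0.6 -1.5]
[[-0.858 -0.135  0.495  0.576]
 [ 0.117 -0.991 -0.068  0.247]
 [ 0.5    0.     0.866  0.13 ]
 [ 0.     0.     0.     1.   ]]
-12 [[212.4298959  258.91543029]]
0 [[218.17074265 258.77443401]]
12 [[223.91861939 258.63295656]]
tray 0.84 [[368.3084  246.52682]
 [454.35938 196.15555]
 [498.16974 270.99826]
 [412.11877 321.36954]]
[[ 0.555 -0.072  0.028]
 [ 0.639 -0.288  0.028]
 [ 0.453 -0.349  0.028]
 [ 0.376 -0.137  0.028]] [ 0.50564017 -0.21165802  0.028     ] [0.23218774 0.19562508 0.22596128]
```

View pics/fit.png

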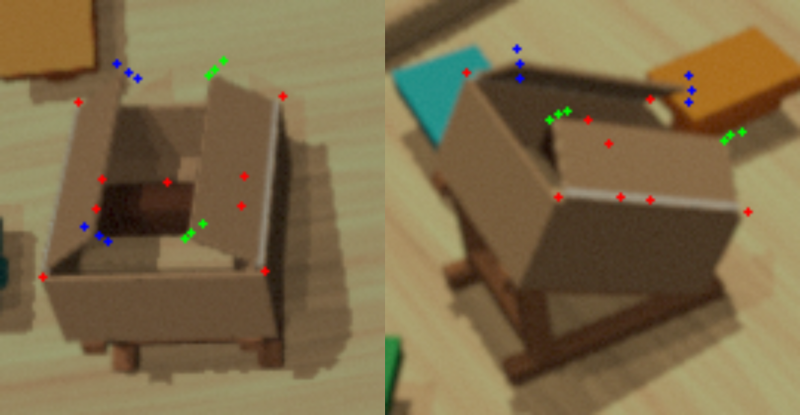

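move_arm([
  {"offset": [0.05,-0.03,0.07],"turn": -0.18,"hand": -1},
  {"offset": [0.1,-0.06,0.09],"turn": -0.36,"hand": -1},
  {"offset": [0.15,-0.1,0.09],"turn": -0.54,"hand": -1},
  {"offset": [0.2,-0.14,0.09],"turn": -0.72,"hand": -1},
  {"offset": [0.25,-0.19,0.09],"turn": -0.9,"hand": -1},
  {"offset": [0.3,-0.23,0.09],"turn": -1.08,"hand": -1},
  {"offset": [0.34,-0.28,0.09],"turn": -1.26,"hand": -1},
  {"offset": [0.39,-0.32,0.09],"turn": -1.4,"hand": -1},
  {"offset": [0.43,-0.36,0.09],"turn": -1.477,"hand": -1},
  {"offset": [0.43,-0.36,0.09],"turn": -1.477,"hand": -1},
  {"offset": [0.43,-0.36,0.09],"turn": -1.477,"hand": -1},
  {"offset": [0.43,-0.36,0.09],"turn": -1.477,"hand": -1},
])

```text
clock: 2.65
position: [0.5719, 0.249, 0.3211]
tool_rot: [-3.141, -0.0, 1.435]
ft_force: [0.3, 0.9, -0.4]
finger_gap: -0.0002
```

```bash
python3 - <<'E'
from h import *
s=env.get_state();print(s["clock"],s["position"],s["tool_rot"],s["finger_gap"],s["q"].round(2) if hasattr(s["q"],"round") else s["q"])
m=env.camera_model("wrist");np.save("w1.npy",m,allow_pickle=True)
cv2.imwrite("pics/w1.png",env.capture("wrist"))
for t in("mouth","block_rib"): print(t,[(d["pixel"],d["p"]) for d in env.landmark_of(t,"wrist")])
p=[.571,.2475,.127,-.136];M=mouthT(p);print(proj(M[:3,3],m),proj(M[:3,:3]@np.array([0,0,-.024])+M[:3,3],m))
E
```

```text
2.65 [0.57185554 0.2489518  0.32108158] [-3.14059429e+00 -3.59301818e-04  1.43469915e+00] -0.00022543269253221614 [0.34 0.24 1.54 0.   1.36 0.48]
mouth [([327.8, 213.9], 0.86)]
block_rib [([318.9, 196.8], 0.89)]
[[323.42382924 216.48352021]] [[311.41374035 211.96875085]]
```

View pics/w1.png

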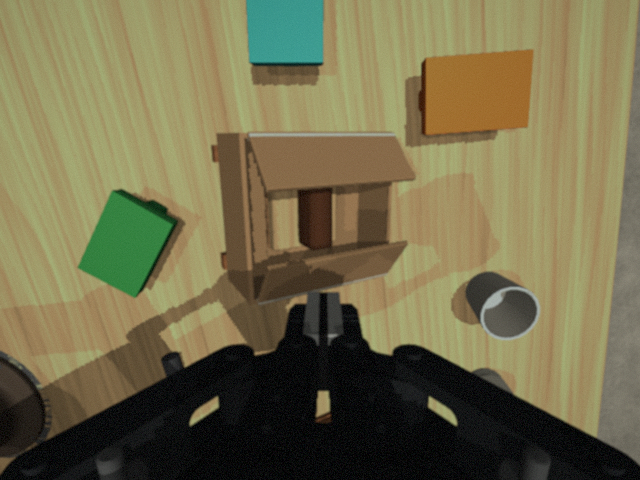

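```bash
python3 - <<'E'
from h import *
T=env.camera_model("top");S=env.camera_model("side");W=env.camera_model("wrist")
obs=[(T,(176.2,281.5),(75,-73,0)),(T,(187.5,223.8),(-73,-73,0)),(T,(248,280),(73,73,0)),(T,(253.5,224.5),(-73,73,0)),
 (S,(245.8,195.),(73,73,0)),(S,(303.5,199.5),(-73,73,0)),(S,(212.8,156.5),(79,-74,0)),
 (W,(248,133),(73,-73,0)),(W,(393,133),(-73,-73,0)),(W,(258,300),(73,73,0)),(W,(392,282),(-73,73,0))]
def f(p):
    M=mouthT(p); return np.concatenate([(proj(M[:3,:3]@(np.array(l)/1e3)+M[:3,3],m)[0]-px) for m,px,l in obs])
r=least_squares(f,[.57,.248,.127,-.1],loss="soft_l1");p=r.x; print(p.round(4),f(p).round(1));np.save("mouth.npy",p)
M=mouthT(p)
im=cv2.imread("pics/w1.png")
for loc in [(79,74,0),(79,-74,0),(-79,74,0),(-79,-74,0)]+[(x,y,-10) for x in(-13,13) for y in(-50,50)]:
    q=proj(M[:3,:3]@(np.array(loc)/1e3)+M[:3,3],W)[0]; cv2.circle(im,tuple(int(round(v)) for v in q),1,(0,0,255),-1)
for sg,col in((1,(0,255,0)),(-1,(255,0,0))):
  for a in(.55,.7,.9):
    for xx in(-73,73):
      q=proj(M[:3,:3]@np.array([xx/1e3,sg*(.072-.055*np.cos(a)),.055*np.sin(a)])+M[:3,3],W)[0]
      cv2.circle(im,tuple(int(round(v)) for v in q),1,col,-1)
cv2.imwrite("pics/fit2.png",cv2.resize(im[110:330,200:440],None,fx=3,fy=3)[:600])
E
```

```text
[ 0.576   0.2495  0.1298 -0.1329] [-2.7  0.3 -2.2  2.9  0.1 -1.  -0.3  0.1 -0.9  0.7  0.   1.  -1.1 -2.5
  0.9  0.4  0.6  0.5  0.5  3.5 -5.7 -8.3]
```

View pics/fit2.png

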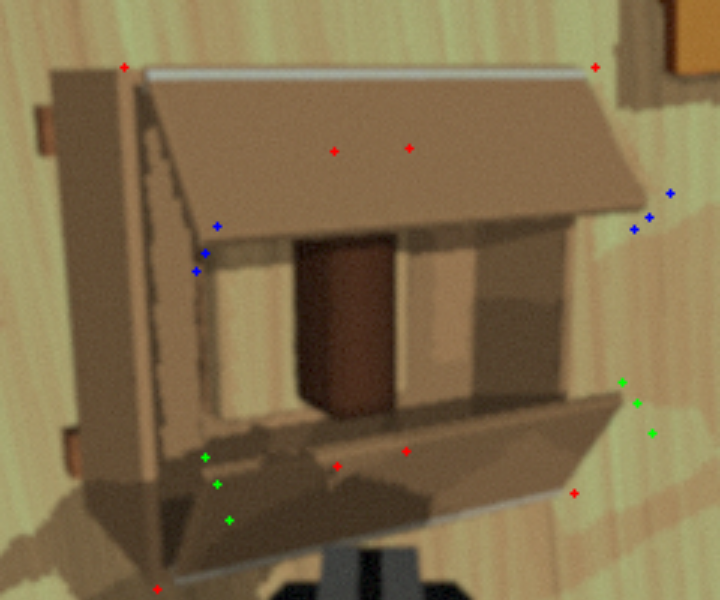

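```bash
python3 - <<'E'
from h import *
T=env.camera_model("top");S=env.camera_model("side");W=env.camera_model("wrist")
obs=[(T,(176.2,281.5),(75,-73,0)),(T,(187.5,223.8),(-73,-73,0)),(T,(248,280),(73,73,0)),(T,(253.5,224.5),(-73,73,0)),
 (S,(245.8,195.),(73,73,0)),(S,(303.5,199.5),(-73,73,0)),(S,(212.8,156.5),(79,-74,0)),
 (W,(249,134.5),(73,-73,0)),(W,(395,134),(-73,-73,0)),(W,(259.3,303),(73,73,0)),(W,(387.5,272.7),(-73,73,0))]
def f(p):
    M=mouthT(p); return np.concatenate([(proj(M[:3,:3]@(np.array(l)/1e3)+M[:3,3],m)[0]-px) for m,px,l in obs])
r=least_squares(f,[.57,.248,.127,-.1],loss="soft_l1");p=r.x; print(p.round(4),f(p).round(1));np.save("mouth.npy",p)
M=mouthT(p);print(M.round(3))
E
```

```text
[ 0.5768  0.249   0.1287 -0.1312] [-2.3 -0.  -1.9  2.7  0.4 -1.4 -0.  -0.1 -0.2  1.1  0.5  1.3 -0.6 -2.
  1.1 -0.4 -1.  -0.2  0.5  0.5 -0.6  0.9]
[[-0.859 -0.131  0.496  0.577]
 [ 0.113 -0.991 -0.065  0.249]
 [ 0.5    0.     0.866  0.129]
 [ 0.     0.     0.     1.   ]]
```

move_arm([
  {"offset": [0.013,0.003,-0.05],"turn": 0,"hand": -1},
  {"offset": [0.013,0.003,-0.1],"turn": 0,"hand": -1},
  {"offset": [0.013,0.003,-0.14],"turn": 0,"hand": -1},
  {"offset": [0.013,0.003,-0.165],"turn": 0,"hand": -1},
  {"offset": [0.013,0.003,-0.179],"turn": 0,"hand": -1},
  {"offset": [0.013,0.003,-0.179],"turn": 0,"hand": -1},
])

```text
clock: 3.55
position: [0.5845, 0.252, 0.1416]
tool_rot: [-3.14, 0.001, 1.436]
ft_force: [0.3, 0.6, 0.1]
finger_gap: -0.0002
```

```bash
python3 - <<'E'
from h import *
cv2.imwrite("pics/w2.png",env.capture("wrist"))
E
```

```text
(no output)
```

View pics/w2.png

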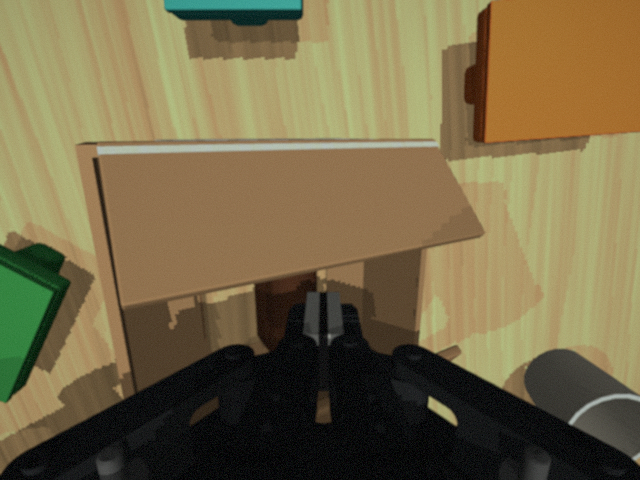

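The shut fingers, with their tips at about (322,300), are between the flap edges and not touching anything. The edge of flap_b is at row 260. Next I push flap_a.

move_arm([
  {"offset": [-0.002,-0.018,0.001],"turn": 0,"hand": -1},
  {"offset": [-0.003,-0.036,0.003],"turn": 0,"hand": -1},
  {"offset": [-0.005,-0.054,0.005],"turn": 0,"hand": -1},
  {"offset": [-0.007,-0.072,0.008],"turn": 0,"hand": -1},
  {"offset": [-0.009,-0.086,0.01],"turn": 0,"hand": -1},
  {"offset": [-0.01,-0.098,0.01],"turn": 0,"hand": -1},
  {"offset": [-0.01,-0.105,0.008],"turn": 0,"hand": -1},
  {"offset": [-0.01,-0.105,0.008],"turn": 0,"hand": -1},
  {"offset": [-0.008,-0.095,0.03],"turn": 0,"hand": -1},
  {"offset": [-0.005,-0.05,0.07],"turn": 0,"hand": -1},
  {"offset": [0,-0.005,0.09],"turn": 0,"hand": -1},
  {"offset": [0,-0.005,0.09],"turn": 0,"hand": -1},
])

```text
clock: 5.1
position: [0.5867, 0.2502, 0.2347]
tool_rot: [3.137, -0.003, 1.439]
ft_force: [0.5, -0.3, -0.6]
finger_gap: -0.0001
```

```bash
python3 - <<'E'
from h import *
for n in("wrist","side","top"): cv2.imwrite(f"pics/{n}3.png",env.capture(n))
a=cv2.imread("pics/wrist3.png");b=cv2.imread("pics/side3.png")[100:300,150:417];c=cv2.imread("pics/top3.png")[160:360,130:397]
x=np.hstack([cv2.resize(b,(400,300)),cv2.resize(c,(400,300))]);cv2.imwrite("pics/c3.png",np.vstack([x,cv2.resize(a,(400,300)).repeat(1,1) if 0 else np.hstack([cv2.resize(a,(400,300)),np.zeros((300,400,3),np.uint8)])]))
E
```

```text
(no output)
```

View pics/c3.png

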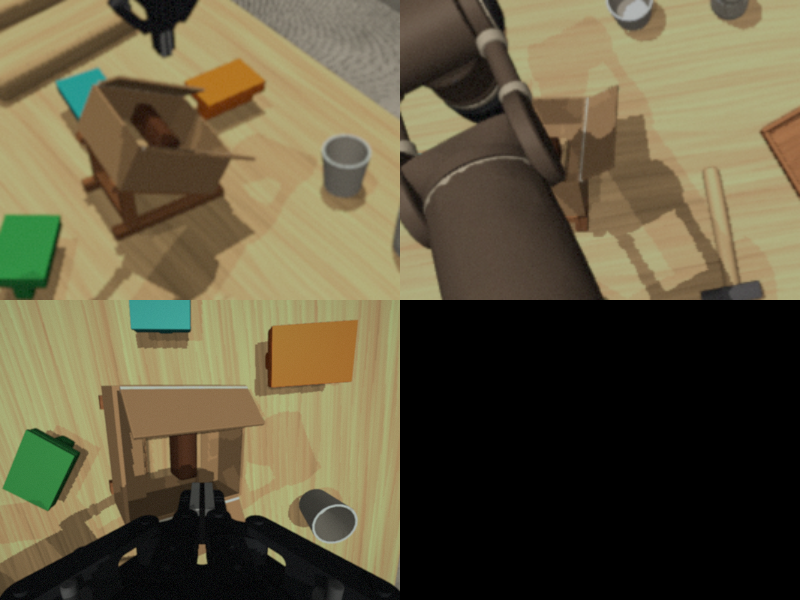

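Flap_a lies well out: the side view shows it nearly level at (240,157). Flap_b is still in. The same move now goes the other way.

move_arm([
  {"offset": [0,0,-0.05],"turn": 0,"hand": -1},
  {"offset": [0,0,-0.088],"turn": 0,"hand": -1},
  {"offset": [0,0,-0.09],"turn": 0,"hand": -1},
  {"offset": [0.002,0.018,-0.089],"turn": 0,"hand": -1},
  {"offset": [0.005,0.036,-0.087],"turn": 0,"hand": -1},
  {"offset": [0.008,0.054,-0.085],"turn": 0,"hand": -1},
  {"offset": [0.011,0.072,-0.082],"turn": 0,"hand": -1},
  {"offset": [0.014,0.086,-0.08],"turn": 0,"hand": -1},
  {"offset": [0.016,0.098,-0.08],"turn": 0,"hand": -1},
  {"offset": [0.016,0.107,-0.082],"turn": 0,"hand": -1},
  {"offset": [0.016,0.107,-0.082],"turn": 0,"hand": -1},
  {"offset": [0.015,0.095,-0.06],"turn": 0,"hand": -1},
  {"offset": [0.01,0.05,-0.02],"turn": 0,"hand": -1},
  {"offset": [0,0,0.03],"turn": 0,"hand": -1},
  {"offset": [0,-0.03,0.06],"turn": 0,"hand": -0.3},
  {"offset": [0,-0.03,0.06],"turn": 0,"hand": 0.3},
  {"offset": [0,-0.03,0.06],"turn": 0,"hand": 0.3},
])

```text
clock: 7.38
position: [0.5852, 0.2161, 0.293]
tool_rot: [3.141, -0.001, 1.434]
ft_force: [-0.1, -0.3, -0.9]
finger_gap: 0.054
```

```bash
python3 - <<'E'
from h import *
for n in("wrist","side","top"): cv2.imwrite(f"pics/{n}4.png",env.capture(n))
for c in("wrist","side"):print([(d["pixel"],d["p"]) for d in env.landmark_of("block_rib",c)])
a=cv2.imread("pics/wrist4.png");b=cv2.imread("pics/side4.png")[100:300,150:417];c=cv2.imread("pics/top4.png")[160:360,130:397]
cv2.imwrite("pics/c4.png",np.hstack([cv2.resize(b,(400,300)),cv2.resize(c,(400,300))]))
E
```

```text
[([296.7, 168.0], 0.84)]
[([170.7, 277.0], 0.87), ([299.9, 167.7], 0.66), ([253.4, 186.1], 0.6)]
```

View pics/c4.png

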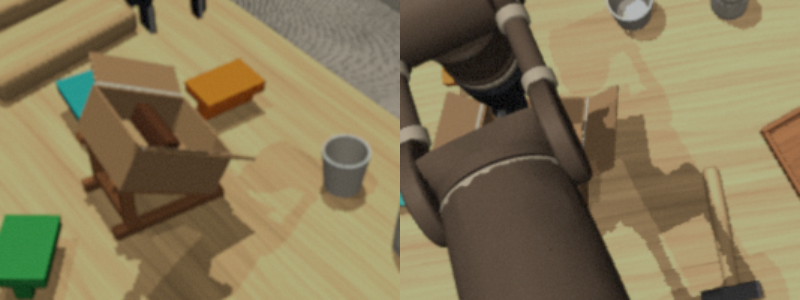

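View pics/wrist4.png

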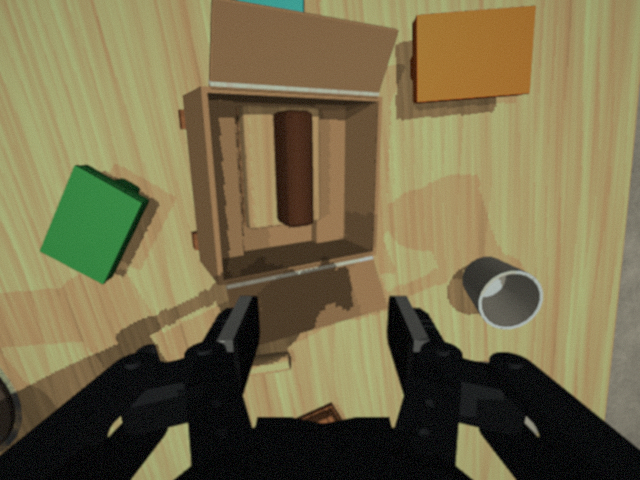

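```bash
python3 - <<'E'
from h import *
W=env.camera_model("wrist");S=env.camera_model("side");p=np.load("mouth.npy");M=mouthT(p)
P=lambda l,m:proj(M[:3,:3]@(np.array(l)/1e3)+M[:3,3],m)[0]
im=cv2.imread("pics/wrist4.png")
for loc in [(79,74,0),(79,-74,0),(-79,74,0),(-79,-74,0)]:
    cv2.circle(im,tuple(int(round(v)) for v in P(loc,W)),1,(0,0,255),-1)
for yo,col in((-12,(255,0,0)),(-6,(0,255,0)),(0,(0,255,255))):
  for loc in[(x,y+yo,-10) for x in(-13,13) for y in(-50,50)]: cv2.circle(im,tuple(int(round(v)) for v in P(loc,W)),1,col,-1)
# flap angles
for sg in(1,-1):
  for a in(1.8,2.1,2.4,2.7):
    for x in(-73,73): cv2.circle(im,tuple(int(round(v)) for v in P((x,sg*(72-55*np.cos(a)),55*np.sin(a)),W)),1,(255,0,255),-1)
cv2.imwrite("pics/fit4.png",cv2.resize(im[0:360,170:420],None,fx=1.66*2,fy=1.66*2)[:1200:2,::2] if 0 else cv2.resize(im[0:340,170:420],(441,600)))
cv2.imwrite("pics/fit4b.png",cv2.resize(im[90:250,180:390],(788,600)))
E
```

```text
(no output)
```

View pics/fit4.png

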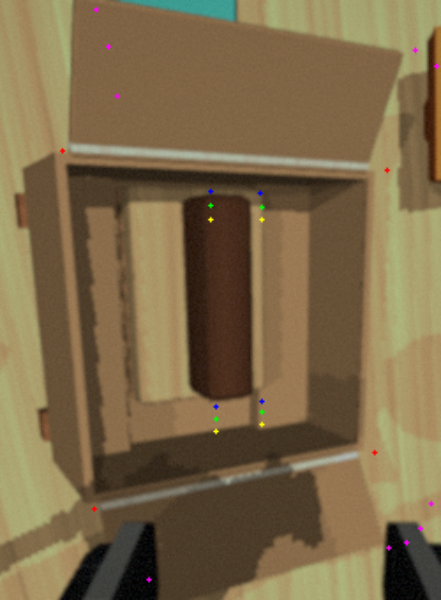

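View pics/fit4b.png

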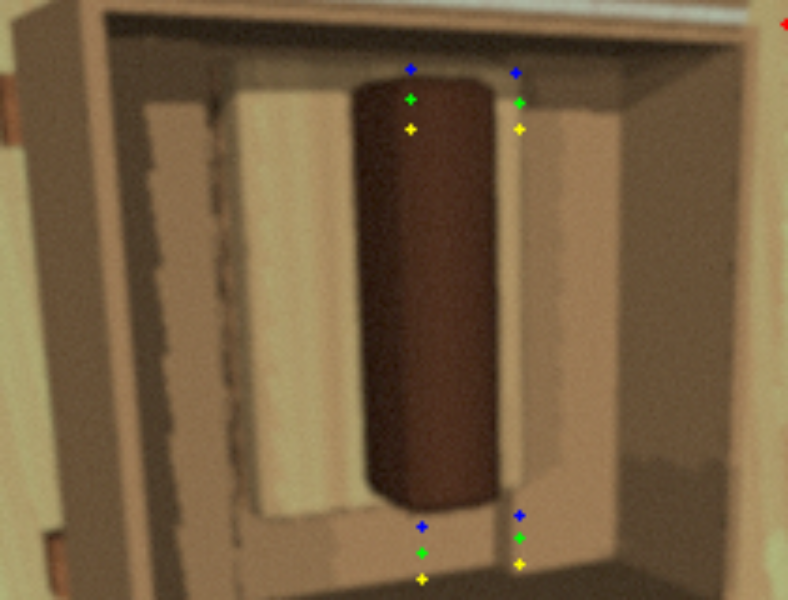

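```bash
python3 - <<'E'
from h import *
T=env.camera_model("top");S=env.camera_model("side");W=env.camera_model("wrist");W1=np.load("w1.npy",allow_pickle=True).item()
obs=[(T,(176.2,281.5),(75,-73,0)),(T,(187.5,223.8),(-73,-73,0)),(T,(248,280),(73,73,0)),(T,(253.5,224.5),(-73,73,0)),
 (S,(245.8,195.),(73,73,0)),(S,(303.5,199.5),(-73,73,0)),(S,(212.8,156.5),(79,-74,0)),
 (W1,(249,134.5),(73,-73,0)),(W1,(395,134),(-73,-73,0)),(W1,(259.3,303),(73,73,0)),(W1,(387.5,272.7),(-73,73,0)),
 (W,(209.7,83.9),(73,-73,0)),(W,(378.6,94.1),(-73,-73,0)),(W,(228.4,287.4),(73,73,0)),(W,(372.4,257.4),(-73,73,0))]
for idx,n in((range(15),"all"),(range(7),"fixed"),(range(7,11),"w1"),(range(11,15),"w2"),(range(7,15),"w12")):
  for p0 in([.57,.248,.127,-.1],[.57,.248,.127,-.1,.52]):
    def f(p):
        M=mouthT(p); return np.concatenate([(proj(M[:3,:3]@(np.array(obs[i][2])/1e3)+M[:3,3],obs[i][0])[0]-obs[i][1]) for i in idx])
    r=least_squares(f,p0,loss="soft_l1");p=r.x; print(n,p.round(4),f(p).round(1))
s=env.get_state();print(s["tool_rot"],s["position"])
E
```

```text
all [ 0.5761  0.2491  0.1308 -0.1308] [-2.6  0.2 -2.1  2.8  0.3 -1.2 -0.2 -0.1 -0.6  0.4  0.2  0.7 -1.1 -2.7
 -1.  -1.1 -1.6 -1.  -1.   1.1 -0.9  1.   2.3  3.1  4.3  2.6  0.3 -0.7
  4.  -0.8]
all [ 0.5761  0.2491  0.1308 -0.1308  0.5223] [-2.5  0.2 -2.1  2.7  0.3 -1.2 -0.2 -0.1 -0.7  0.5  0.3  0.6 -1.1 -2.7
 -1.1 -1.1 -1.5 -1.  -1.   1.1 -0.8  1.   2.3  3.2  4.3  2.6  0.3 -0.8
  4.1 -0.8]
fixed [ 0.5765  0.2475  0.1306 -0.1385] [-2.  -0.4 -1.2  2.2  0.9 -1.2  0.8 -0.1 -0.4  0.8  0.7  1.3 -0.4 -2.6]
fixed [ 0.5773  0.2477  0.1294 -0.1466  0.4847] [-1.9 -0.1 -1.2  0.8  0.7 -0.3  0.8 -1.  -0.9  2.2  1.4  0.6 -0.3 -1.3]
w1 [ 0.5769  0.2485  0.1286 -0.1311] [ 0.7 -0.5 -1.1 -0.5  0.4  0.5 -0.5  0.7]
w1 [ 0.5768  0.2482  0.1276 -0.1302  0.5043] [ 0.2 -0.1 -0.5 -0.3  0.1 -0.2  0.2  1. ]
w2 [ 0.5749  0.2504  0.1325 -0.1286] [-0.8  1.2  2.9  0.7 -1.9 -1.1  3.1 -1.6]
w2 [ 0.5748  0.2508  0.1329 -0.1283  0.575 ] [ 0.2 -0.1 -0.   0.6 -0.7  0.4  0.6 -2.8]
w12 [ 0.5762  0.2499  0.1326 -0.1282] [-1.8 -2.1 -1.4 -2.2 -1.1  1.3 -0.4  0.7  1.2  1.7  4.4  1.1 -0.1 -0.6
  4.5 -1.2]
w12 [ 0.5762  0.2501  0.1331 -0.1305  0.5457] [-1.1 -2.6 -2.3 -2.2 -0.8  1.9 -1.5  0.4  1.7  0.8  3.4  1.1  0.  -0.1
  3.3 -1.6]
[-3.13875913e+00  1.08289670e-03  1.43597022e+00] [0.58452943 0.21718633 0.29050379]
```

```bash
python3 - <<'E'
from h import *
W=env.camera_model("wrist");im=env.capture("wrist");cv2.imwrite("pics/wrist5.png",im)
l=env.landmark_of("block_rib","wrist");print(l)
p=np.array([.576,.249,.129,-.131]);M=mouthT(p)
P=lambda l,m:proj(M[:3,:3]@(np.array(l)/1e3)+M[:3,3],m)[0]
print(P((0,-9,-24),W))
im=cv2.resize(im[60:300,180:400],None,fx=2.5,fy=2.5,interpolation=cv2.INTER_CUBIC)
def dot(l,c): q=(P(l,W)-[180,60]+.5)*2.5; cv2.circle(im,tuple(int(round(v)) for v in q),2,c,-1)
for loc in [(79,74,0),(79,-74,0),(-79,74,0),(-79,-74,0)]: dot(loc,(0,0,255))
for loc in [(75,70,-66),(75,-70,-66),(-75,70,-66),(-75,-70,-66)]: dot(loc,(0,128,255))
for yo,col in((-12,(255,0,0)),(-6,(0,255,0))):
  for x in(-13,13):
   for y in(-50,50): dot((x,y+yo,-10),col);dot((x,y+yo,-44),col)
  for x in(-38,38):
   for y in(-55,55): dot((x,y+yo,-44),col)
cv2.imwrite("pics/fit5.png",im)
E
```

```text
[{'pixel': [296.3, 170.2], 'p': 0.6}]
[296.39998882 173.52564416]
```

View pics/fit5.png

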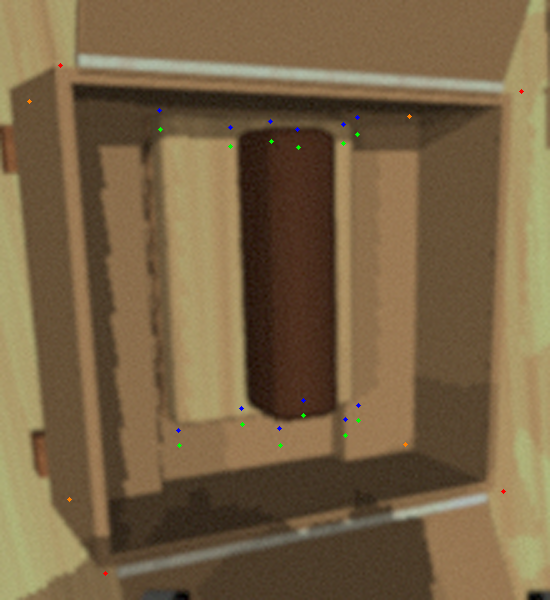

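Both flaps are folded back, at about 2.3–2.6 rad. The rib is visible at wrist pixels (296,170), about 9 mm toward flap_b. I'll go above it with a partly open gripper.

move_arm([
  {"offset": [-0.01,0.02,-0.03],"turn": 0,"hand": 0.1},
  {"offset": [-0.019,0.042,-0.08],"turn": 0,"hand": 0.1},
  {"offset": [-0.019,0.042,-0.12],"turn": 0,"hand": 0.1},
  {"offset": [-0.019,0.042,-0.15],"turn": 0,"hand": 0.1},
  {"offset": [-0.019,0.042,-0.16],"turn": 0,"hand": 0.1},
  {"offset": [-0.019,0.042,-0.16],"turn": 0,"hand": 0.1},
  {"offset": [-0.019,0.042,-0.16],"turn": 0,"hand": 0.1},
])

```text
clock: 8.6
position: [0.5678, 0.2591, 0.134]
tool_rot: [3.139, -0.001, 1.435]
ft_force: [-0.3, 0.4, 0.1]
finger_gap: 0.0472
```

```bash
python3 - <<'E'
from h import *
for n in("wrist","side"): cv2.imwrite(f"pics/{n}6.png",env.capture(n))
s=env.get_state();print(s["position"],s["tool_rot"],s["ft_force"],s["finger_gap"])
b=cv2.imread("pics/side6.png")[110:260,170:370]
cv2.imwrite("pics/s6.png",cv2.resize(b,(800,600),interpolation=cv2.INTER_CUBIC))
E
```

```text
[0.56772577 0.25903651 0.13417025] [ 3.13862993e+00 -1.63358772e-03  1.43473797e+00] [0.53207557 0.82429069 0.22149854] 0.04724870468845185
```

View pics/s6.png

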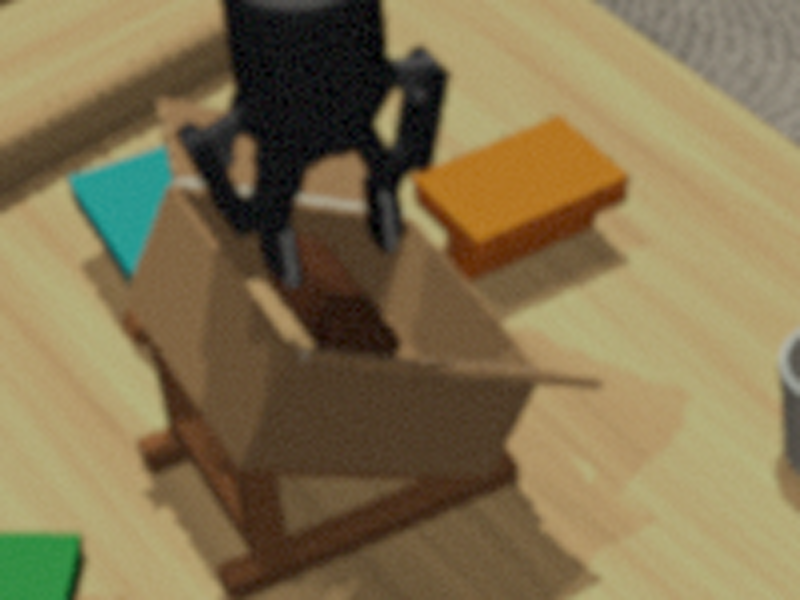

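View pics/wrist6.png

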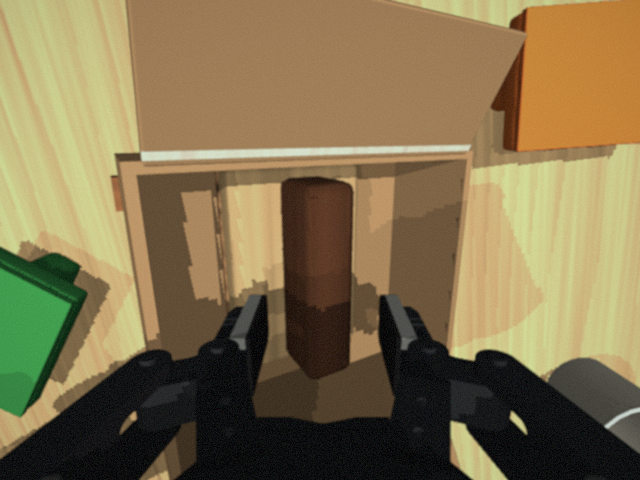

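```bash
python3 - <<'E'
from h import *
W=env.camera_model("wrist");p=np.array([.576,.249,.129,-.131]);M=mouthT(p)
Mi=np.linalg.inv(M)
for px in((325,185),(330,360),(308,190),(352,190),(350,352),(315,372),(142,157),(468,150)):
    o,v=ray(px,W);zz=-.010 if px[0]>200 and px[0]<400 else 0
    o=Mi[:3,:3]@o+Mi[:3,3];v=Mi[:3,:3]@v; print(px,((o+v*(zz-o[2])/v[2])*1e3).round(1))
tip=Mi@np.r_[env.get_state()["position"],1];print(tip*1e3)
E
```

```text
(325, 185) [  4.5 -61.  -10. ]
(330, 360) [  2.   24.7 -10. ]
(308, 190) [ 12.6 -59.6 -10. ]
(352, 190) [ -9.2 -57.9 -10. ]
(350, 352) [ -9.8  24.1 -10. ]
(315, 372) [ 10.5  28.5 -10. ]
(142, 157) [ 73.3 -75.3   0. ]
(468, 150) [-70.3 -74.    0. ]
[ 1.08247989e+01 -8.86968523e+00 -2.79607793e-01  1.00000000e+03]
```

move_arm([
  {"offset": [-0.002,0.0035,-0.01],"turn": 0,"hand": 0.1},
  {"offset": [-0.002,0.0035,-0.02],"turn": 0,"hand": 0.1},
  {"offset": [-0.002,0.0035,-0.026],"turn": 0,"hand": 0.1},
  {"offset": [-0.002,0.0035,-0.031],"turn": 0,"hand": 0.1},
  {"offset": [-0.002,0.0035,-0.031],"turn": 0,"hand": 0.1},
  {"offset": [-0.002,0.0035,-0.031],"turn": 0,"hand": 0.1},
])

```text
clock: 9.45
position: [0.5694, 0.2623, 0.1024]
tool_rot: [3.131, -0.003, 1.435]
ft_force: [9.8, -0.7, -1.3]
finger_gap: 0.0469
```

```bash
python3 - <<'E'
from h import *
for n in("wrist","side"): cv2.imwrite(f"pics/{n}7.png",env.capture(n))
s=env.get_state();print(s["position"],s["tool_rot"],s["ft_force"],s["finger_gap"])
b=cv2.imread("pics/side7.png")[110:260,170:370]
cv2.imwrite("pics/s7.png",np.hstack([cv2.resize(b,(400,300)),cv2.resize(cv2.imread("pics/wrist7.png"),(400,300))]))
E
```

```text
[0.56934307 0.26233771 0.10243103] [ 3.13120126 -0.00327289  1.43466265] [ 9.86579168 -0.18280434 -1.17616699] 0.04704110428863975
```

View pics/s7.png

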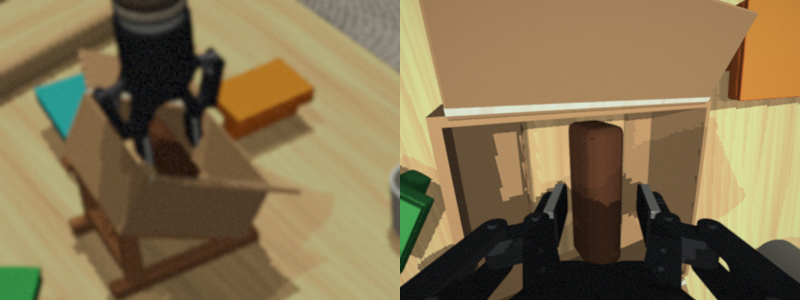

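The near finger linkage is brushing the near rim with 10 N. Closing draws it inwards, so I'll close in small steps.

move_arm([
  {"offset": [0.001,0,0],"turn": 0,"hand": -0.05},
  {"offset": [0.001,0,0],"turn": 0,"hand": -0.1},
  {"offset": [0.001,0,0],"turn": 0,"hand": -0.15},
  {"offset": [0.001,0,0],"turn": 0,"hand": -0.15},
])

```text
clock: 10.05
position: [0.5658, 0.2621, 0.1013]
tool_rot: [3.14, -0.0, 1.435]
ft_force: [4.7, -0.8, 1.6]
finger_gap: 0.0364
```

```bash
python3 - <<'E'
from h import *
cv2.imwrite("pics/wrist8.png",env.capture("wrist")[60:,100:540])
s=env.get_state();print(s["position"],s["tool_rot"],s["ft_force"],s["finger_gap"])
E
```

```text
[0.56575929 0.26208944 0.10133711] [ 3.1405226e+00 -1.5784239e-04  1.4351001e+00] [ 2.96557294 -0.8846336   0.536463  ] 0.036210766772353443
```

View pics/wrist8.png

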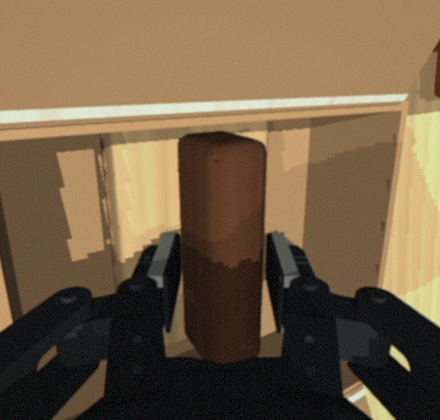

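move_arm([
  {"offset": [0,0,0],"turn": 0,"hand": -0.3},
  {"offset": [0.0005,0,0.001],"turn": 0,"hand": -1},
  {"offset": [0.001,0,0.003],"turn": 0,"hand": -1},
  {"offset": [0.0025,0,0.006],"turn": 0,"hand": -1},
  {"offset": [0.004,-0.001,0.01],"turn": 0,"hand": -1},
  {"offset": [0.006,-0.001,0.014],"turn": 0,"hand": -1},
  {"offset": [0.008,-0.001,0.018],"turn": 0,"hand": -1},
  {"offset": [0.009,-0.001,0.022],"turn": 0,"hand": -1},
  {"offset": [0.009,-0.001,0.022],"turn": 0,"hand": -1},
])

```text
clock: 11.22
position: [0.5745, 0.261, 0.1232]
tool_rot: [3.142, -0.0, 1.435]
ft_force: [-0.8, 0.7, -1.8]
finger_gap: 0.025
```

```bash
python3 - <<'E'
from h import *
for n in("wrist","side"): cv2.imwrite(f"pics/{n}9.png",env.capture(n))
s=env.get_state();print(s["position"],s["tool_rot"],s["ft_force"],s["finger_gap"])
b=cv2.imread("pics/side9.png")[110:260,170:370]
cv2.imwrite("pics/s9.png",np.hstack([cv2.resize(b,(400,300)),cv2.resize(cv2.imread("pics/wrist9.png"),(400,300))]))
E
```

```text
[0.5740805  0.26090624 0.12286177] [-3.14091317e+00  3.48728727e-04  1.43471839e+00] [ 0.34254269  0.12034556 -1.87082069] 0.02521642914842492
```

View pics/s9.png

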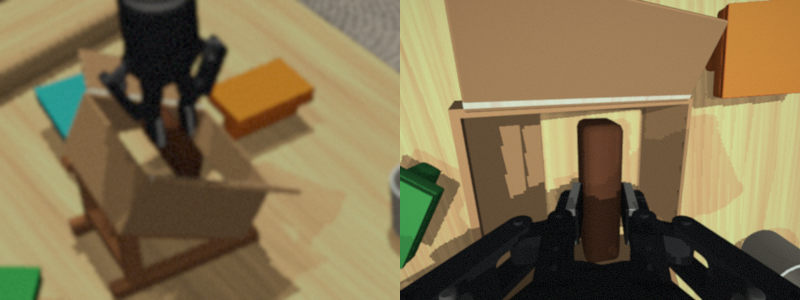

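The opening is 25 mm with the rib flush in the pads, and the weight is 1.9 N, so the block has levelled itself in the fingers. Lifting out now.

move_arm([
  {"offset": [0.006,-0.003,0.015],"turn": 0,"hand": -1},
  {"offset": [0.012,-0.004,0.03],"turn": 0,"hand": -1},
  {"offset": [0.018,-0.004,0.05],"turn": 0,"hand": -1},
  {"offset": [0.02,-0.004,0.075],"turn": 0,"hand": -1},
  {"offset": [0.02,-0.004,0.1],"turn": 0,"hand": -1},
  {"offset": [0.02,-0.004,0.125],"turn": 0,"hand": -1},
  {"offset": [0.02,-0.004,0.15],"turn": 0,"hand": -1},
  {"offset": [0.02,-0.004,0.16],"turn": 0,"hand": -1},
  {"offset": [0.02,-0.004,0.16],"turn": 0,"hand": -1},
])

```text
clock: 12.45
position: [0.5952, 0.2572, 0.2848]
tool_rot: [3.139, -0.001, 1.435]
ft_force: [0.1, -0.6, -2.3]
finger_gap: 0.0252
```

```bash
python3 - <<'E'
from h import *
for n in("wrist","side"): cv2.imwrite(f"pics/{n}10.png",env.capture(n))
s=env.get_state();print(s["position"],s["tool_rot"],s["ft_force"],s["finger_gap"])
b=cv2.imread("pics/side10.png")[50:250,130:397]
cv2.imwrite("pics/s10.png",np.hstack([cv2.resize(b,(400,300)),cv2.resize(cv2.imread("pics/wrist10.png"),(400,300))]))
E
```

```text
[0.59391303 0.25678311 0.2823295 ] [-3.14017979e+00  7.55827881e-04  1.43475240e+00] [-0.20089734  0.48619112 -2.69896936] 0.025521075634909473
```

View pics/s10.png

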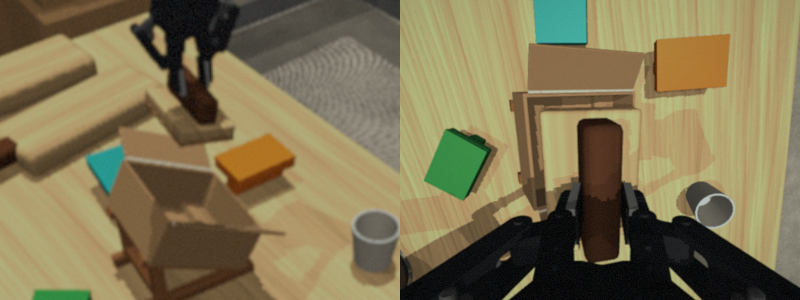

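```bash
python3 - <<'E'
from h import *
W=env.camera_model("wrist");S=env.camera_model("side")
a=env.landmark_of("block_rib","wrist");b=env.landmark_of("block_rib","side")
print([(d["pixel"],d["p"]) for d in a],[(d["pixel"],d["p"]) for d in b])
s=env.get_state();pos=np.array(s["position"])
bb=[d for d in b if 200<d["pixel"][0]<300 and d["pixel"][1]<150]
if a and bb:
    X,e=tri([a[0]["pixel"],bb[0]["pixel"]],[W,S]);print(X,e,X-pos)
im=cv2.imread("pics/side10.png")
cr=cv2.resize(im[70:160,220:320],None,fx=6,fy=6,interpolation=cv2.INTER_CUBIC)
f=np.array([.991,-.134,0]);l=np.array([.134,.991,0])
for dz,col in((0,(0,0,255)),(.006,(0,255,0)),(.012,(255,0,0))):
  c=pos+[0,0,dz]
  for sx in(-1,1):
    for sy in(-1,1):
      for (hx,hy,z) in((.038,.055,-.042),(.038,.055,-.020),(.013,.05,.014)):
        q=proj(c+sx*hx*f+sy*hy*l+[0,0,z],S)[0]; q=(q-[220,70]+.5)*6; cv2.circle(cr,tuple(int(v) for v in q),3,col,-1)
cv2.imwrite("pics/s10b.png",cr)
E
```

```text
[([320.0, 307.3], 0.75)] [([175.0, 274.3], 0.93), ([300.2, 167.2], 0.84), ([258.7, 113.3], 0.62)]
[0.59250601 0.25470485 0.27562257] [np.float64(0.0008415701495285156), np.float64(0.0008415701495284549)] [-0.00107424 -0.0020354  -0.00597561]
```

View pics/s10b.png

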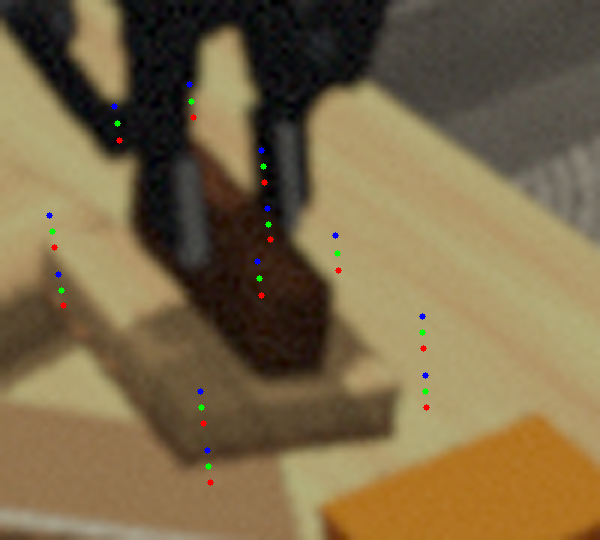

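```bash
python3 - <<'E'
import cv2,numpy as np
im=cv2.imread("pics/side10.png")[90:152,220:292]
im=cv2.convertScaleAbs(im,alpha=1.8)
cv2.imwrite("pics/s10c.png",cv2.resize(im,None,fx=9.5,fy=9.5,interpolation=cv2.INTER_LANCZOS4))
w=cv2.imread("pics/wrist10.png")[140:480,180:460];cv2.imwrite("pics/w10c.png",cv2.resize(cv2.convertScaleAbs(w,alpha=1.5),None,fx=1.76,fy=1.76))
E
```

```text
(no output)
```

View pics/s10c.png

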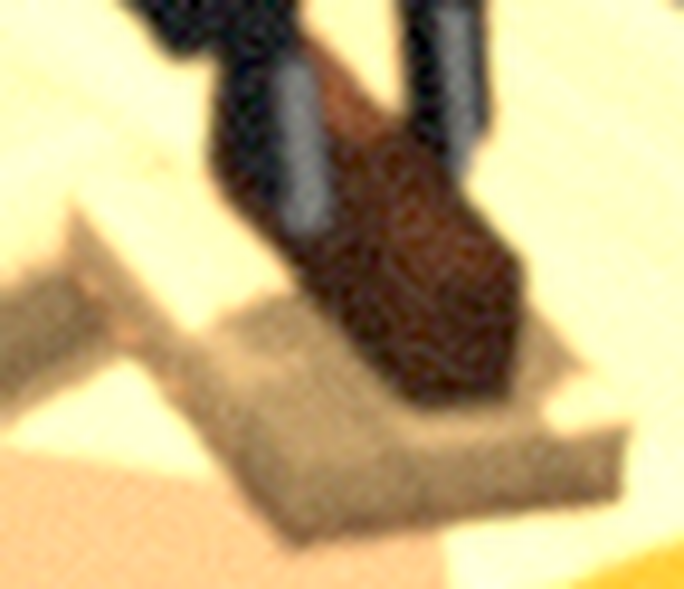

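View pics/w10c.png

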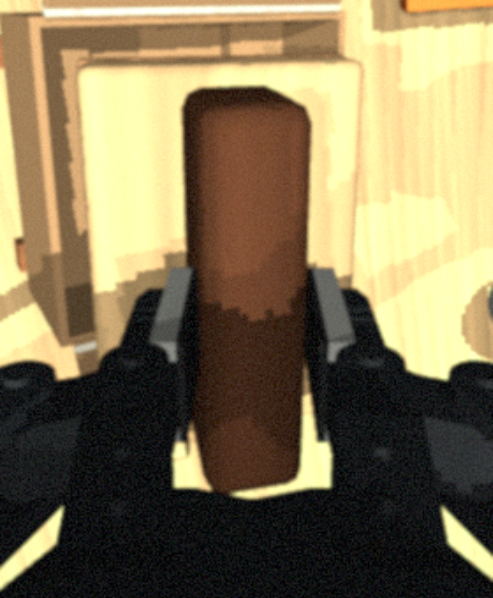

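```bash
cat > blk.py <<'E'
from h import *
from scipy.spatial.transform import Rotation as Ro
def fit(obs,pos):
    R0=np.c_[[-.991,.134,0],[-.134,-.991,0],[0,0,1]]
    def pose(p): return Ro.from_rotvec(p[3:]).as_matrix()@R0, p[:3]
    def f(p):
        R,t=pose(p); return np.concatenate([proj(R@(np.array(l)/1e3)+t,m)[0]-px for m,px,l in obs])
    r=least_squares(f,np.r_[pos,0,0,0],loss="soft_l1"); R,t=pose(r.x)
    print("off",((t-pos)*1e3).round(1),"rotvec deg",np.degrees(r.x[3:]).round(1),"tilt",np.degrees(np.arccos(R[2,2])).round(1)); print(f(r.x).round(1)); return R,t
E
python3 - <<'E'
from blk import *
W=env.camera_model("wrist");S=env.camera_model("side");pos=np.array(env.get_state()["position"])
# block axes: x toward robot, y toward world -y, origin rib point
o1=[(S,(227.6,111.6),(38,-55,-20)),(S,(251.1,147.4),(38,55,-42)),(S,(228.9,120.),(38,-55,-42)),(S,(284.7,142.4),(-38,55,-42)),(S,(286.1,135.3),(-38,55,-20)),
(S,(263.7,132.1),(13,50,-20)),(S,(273.2,131.6),(-13,50,-20)),(S,(274.7,117.6),(-13,50,14))]
o2=[(W,(226.6,175.2),(38,-55,-20)),(W,(384.5,175.2),(-38,-55,-20)),(W,(286.5,200),(13,-50,14)),(W,(354.5,208),(-13,-50,14))]
fit(o1,pos);fit(o1+o2,pos);fit(o2,pos)
E
```

```text
off [ 31.2  53.9 -46.5] rotvec deg [ 0.2 12.2  0. ] tilt 12.2
[ 1.2 -0.5 -0.1 -0.4 -0.7  0.7 -0.2 -0.3 -0.3 -2.8 -1.5  2.3  0.6  1.2
  1.  -0.2]
off [-3.7  0.2 -3.7] rotvec deg [ 0.7  8.2 -1. ] tilt 8.2
[-1.7 -0.7 -1.6  3.1 -2.9  1.   1.4  0.6  0.8 -2.3 -2.6  4.3  0.6  2.3
  0.2  0.1 -1.6  0.9  8.3  1.  -0.6 -0.2  1.9 -8.8]
off [ -5.8  -1.2 -15.7] rotvec deg [ 4.1 10.1 -1.7] tilt 10.9
[-0.4 -0.3  0.5  0.5  1.1  1.9 -1.6 -6.6]
```

The block is held level in y but still leans about 8° forward in the grip. It is clear of the carton. I'll carry it over the tray and lower it gently, so the touch levels it.

move_arm([
  {"offset": [-0.004,-0.015,0.02],"turn": 0,"hand": -1},
  {"offset": [-0.01,-0.045,0.025],"turn": 0.03,"hand": -1},
  {"offset": [-0.017,-0.085,0.025],"turn": 0.08,"hand": -1},
  {"offset": [-0.024,-0.125,0.025],"turn": 0.13,"hand": -1},
  {"offset": [-0.031,-0.165,0.025],"turn": 0.18,"hand": -1},
  {"offset": [-0.038,-0.205,0.025],"turn": 0.23,"hand": -1},
  {"offset": [-0.045,-0.245,0.025],"turn": 0.28,"hand": -1},
  {"offset": [-0.052,-0.285,0.025],"turn": 0.33,"hand": -1},
  {"offset": [-0.059,-0.325,0.02],"turn": 0.38,"hand": -1},
  {"offset": [-0.066,-0.365,0.01],"turn": 0.43,"hand": -1},
  {"offset": [-0.073,-0.405,-0.01],"turn": 0.47,"hand": -1},
  {"offset": [-0.079,-0.44,-0.04],"turn": 0.5,"hand": -1},
  {"offset": [-0.082,-0.46,-0.07],"turn": 0.5,"hand": -1},
  {"offset": [-0.083,-0.466,-0.09],"turn": 0.5,"hand": -1},
  {"offset": [-0.083,-0.466,-0.1],"turn": 0.5,"hand": -1},
  {"offset": [-0.083,-0.466,-0.1],"turn": 0.5,"hand": -1},
  {"offset": [-0.083,-0.466,-0.1],"turn": 0.5,"hand": -1},
])

```text
clock: 14.78
position: [0.5123, -0.209, 0.1847]
tool_rot: [3.14, 0.002, 1.935]
ft_force: [0.4, 0.8, -1.8]
finger_gap: 0.0253
```

```bash
python3 - <<'E'
from h import *
for n in("wrist","side"): cv2.imwrite(f"pics/{n}11.png",env.capture(n))
s=env.get_state();print(s["position"],s["tool_rot"],s["ft_force"],s["finger_gap"])
b=cv2.imread("pics/side11.png")[260:460,270:537]
cv2.imwrite("pics/s11.png",np.hstack([cv2.resize(b,(533,400)),cv2.resize(cv2.imread("pics/wrist11.png"),(267,200)).repeat(2,0)]))
cv2.imwrite("pics/s11.png",cv2.resize(cv2.imread("pics/side11.png")[240:480,250:570],(800,600),interpolation=cv2.INTER_CUBIC))
E
```

```text
[ 0.51234777 -0.20891973  0.18468204] [3.13992925e+00 1.81744268e-03 1.93560840e+00] [ 0.18269782  0.67117854 -1.66211712] 0.025082074319479963
```

View pics/s11.png

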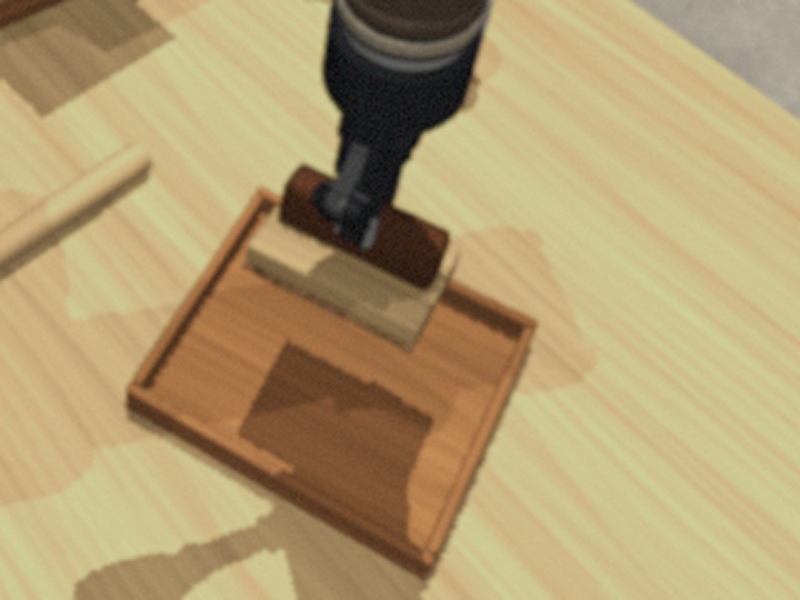

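View pics/wrist11.png

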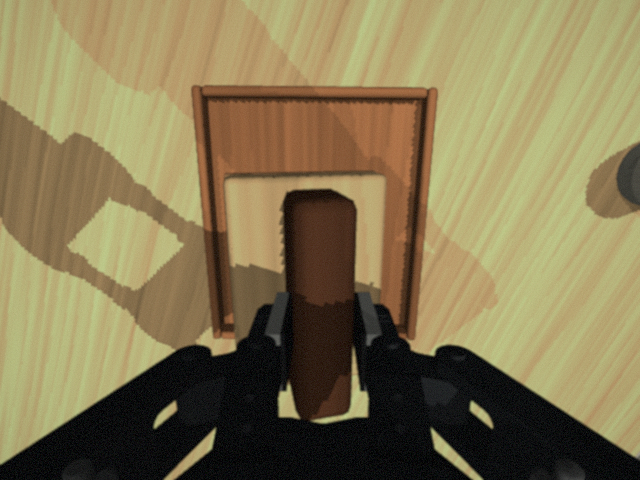

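move_arm([
  {"offset": [0,0,-0.04],"turn": 0,"hand": -1},
  {"offset": [0,0,-0.075],"turn": 0,"hand": -1},
  {"offset": [0,0,-0.095],"turn": 0,"hand": -1},
  {"offset": [0,0,-0.105],"turn": 0,"hand": -1},
  {"offset": [0,0,-0.11],"turn": 0,"hand": -1},
  {"offset": [0,0,-0.11],"turn": 0,"hand": -1},
])

```text
clock: 15.62
position: [0.512, -0.2092, 0.0739]
tool_rot: [3.141, 0.001, 1.935]
ft_force: [0.0, -0.1, -2.7]
finger_gap: 0.0248
```

```bash
python3 - <<'E'
from h import *
for n in("wrist","side"): cv2.imwrite(f"pics/{n}12.png",env.capture(n))
s=env.get_state();print(s["position"],s["ft_force"],s["finger_gap"])
cv2.imwrite("pics/s12.png",cv2.resize(cv2.imread("pics/side12.png")[270:450,300:540],(800,600),interpolation=cv2.INTER_CUBIC))
E
```

```text
[ 0.51223796 -0.20933051  0.07430223] [ 0.26365675 -1.0740661  -0.53056642] 0.025029366806176685
```

View pics/s12.png

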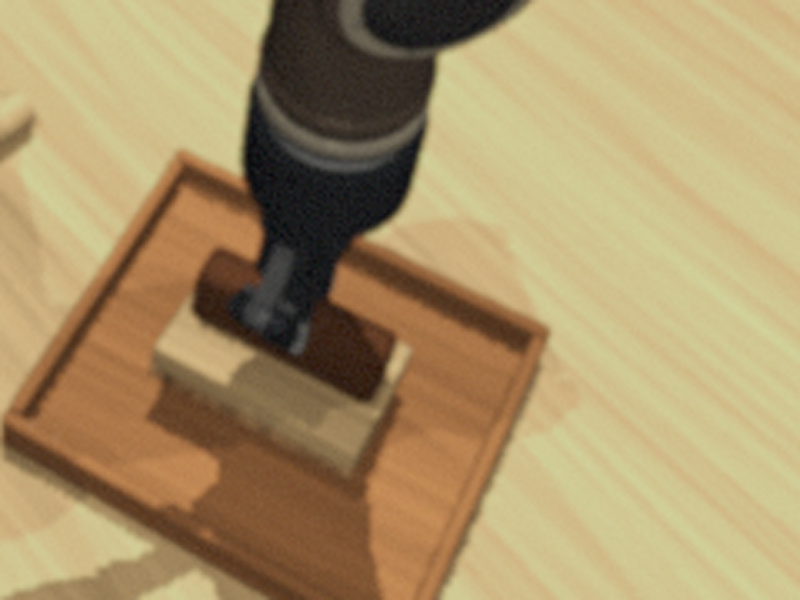

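move_arm([
  {"offset": [0,0,-0.003],"turn": 0,"hand": -1},
  {"offset": [0,0,-0.006],"turn": 0,"hand": -1},
  {"offset": [0,0,-0.009],"turn": 0,"hand": -1},
  {"offset": [0,0,-0.011],"turn": 0,"hand": -1},
  {"offset": [0,0,-0.012],"turn": 0,"hand": -1},
])

```text
clock: 16.35
position: [0.5112, -0.2089, 0.061]
tool_rot: [-3.141, -0.0, 1.935]
ft_force: [0.2, -0.6, -2.0]
finger_gap: 0.0252
```

move_arm([
  {"offset": [0,0,-0.0015],"turn": 0,"hand": -1},
  {"offset": [0,0,-0.003],"turn": 0,"hand": -1},
  {"offset": [0,0,-0.004],"turn": 0,"hand": -1},
  {"offset": [0,0,-0.004],"turn": 0,"hand": -1},
])

```text
clock: 16.85
position: [0.5113, -0.2091, 0.0598]
tool_rot: [-3.14, -0.001, 1.935]
ft_force: [-6.2, 2.0, 15.1]
finger_gap: 0.0246
```

```bash
python3 - <<'E'
from h import *
for n in("wrist","side"): cv2.imwrite(f"pics/{n}13.png",env.capture(n))
s=env.get_state();print(s["position"],s["ft_force"],s["finger_gap"])
cv2.imwrite("pics/s13.png",cv2.resize(cv2.imread("pics/side13.png")[300:450,300:500],(800,600),interpolation=cv2.INTER_CUBIC))
E
```

```text
[ 0.51132862 -0.20910236  0.05985463] [-6.6170395   1.60461909 14.67427071] 0.025209385222162248
```

View pics/s13.png

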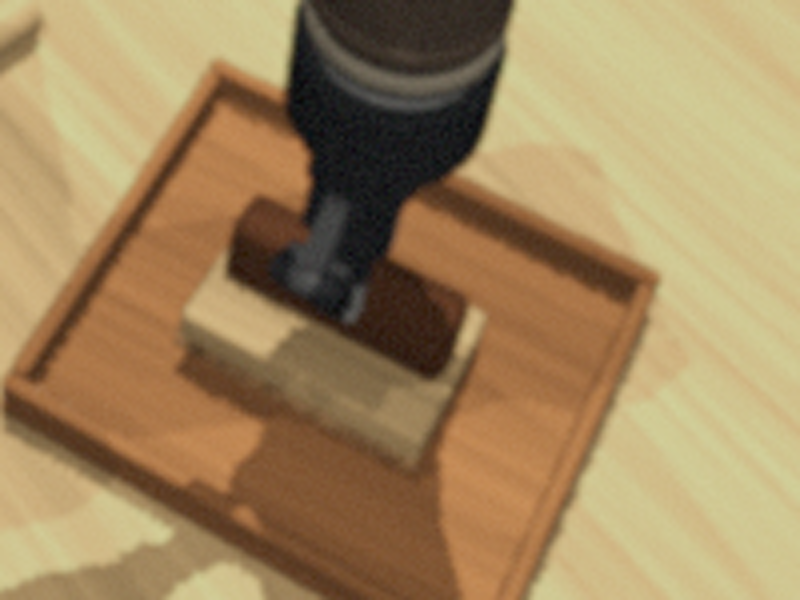

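move_arm([
  {"offset": [0,0,-0.0015],"turn": 0,"hand": -1},
  {"offset": [0,0,-0.003],"turn": 0,"hand": -1},
  {"offset": [0,0,-0.003],"turn": 0,"hand": -1},
])

```text
clock: 17.32
position: [0.5116, -0.2097, 0.0587]
tool_rot: [-3.14, 0.0, 1.936]
ft_force: [-11.1, 3.5, 24.6]
finger_gap: 0.025
```

move_arm([
  {"offset": [0,0,0.001],"turn": 0,"hand": -0.6},
  {"offset": [0,0,0.002],"turn": 0,"hand": -0.5},
  {"offset": [0,0,0.002],"turn": 0,"hand": -0.46},
  {"offset": [0,0,0.002],"turn": 0,"hand": -0.44},
  {"offset": [0,0,0.002],"turn": 0,"hand": -0.43},
])

```text
clock: 17.95
position: [0.5117, -0.2096, 0.059]
tool_rot: [-3.141, 0.001, 1.935]
ft_force: [-6.1, 1.3, 14.2]
finger_gap: 0.0249
```

move_arm([
  {"offset": [0,0,0],"turn": 0,"hand": -0.425},
  {"offset": [0,0,0],"turn": 0,"hand": -0.42},
  {"offset": [0,0,0],"turn": 0,"hand": -0.415},
  {"offset": [0,0,0],"turn": 0,"hand": -0.41},
])

```text
clock: 18.45
position: [0.5116, -0.2096, 0.0589]
tool_rot: [-3.141, 0.001, 1.935]
ft_force: [-5.5, 1.1, 13.1]
finger_gap: 0.0252
```

```bash
python3 - <<'E'
from h import *
for n in("wrist","side"): cv2.imwrite(f"pics/{n}14.png",env.capture(n))
s=env.get_state();print(s["position"],s["ft_force"],s["finger_gap"])
cv2.imwrite("pics/s14.png",cv2.resize(cv2.imread("pics/side14.png")[300:450,300:500],(800,600),interpolation=cv2.INTER_CUBIC))
E
```

```text
[ 0.5116576  -0.20955647  0.05892302] [-6.5453205   1.47102851 12.45025003] 0.025446680564637666
```

View pics/s14.png

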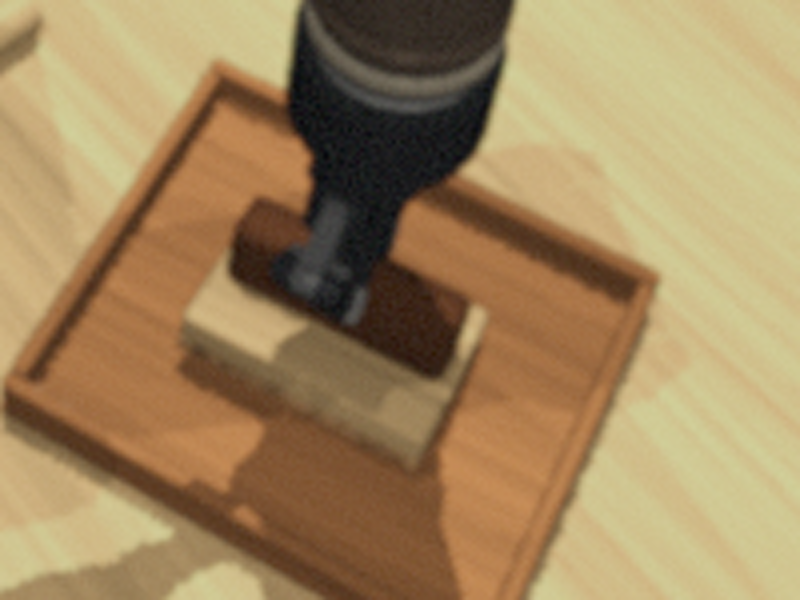

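move_arm([
  {"offset": [0,0,0],"turn": 0,"hand": -0.405},
  {"offset": [0,0,0],"turn": 0,"hand": -0.4},
  {"offset": [0,0,0],"turn": 0,"hand": -0.395},
  {"offset": [0,0,0],"turn": 0,"hand": -0.39},
  {"offset": [0,0,0],"turn": 0,"hand": -0.385},
  {"offset": [0,0,0],"turn": 0,"hand": -0.38},
])

```text
clock: 19.3
position: [0.5115, -0.2097, 0.0585]
tool_rot: [-3.141, 0.001, 1.935]
ft_force: [-5.5, 0.1, 10.8]
finger_gap: 0.0267
```

```bash
python3 - <<'E'
from h import *
for n in("wrist","side"): cv2.imwrite(f"pics/{n}15.png",env.capture(n))
s=env.get_state();print(s["position"],s["ft_force"],s["finger_gap"])
cv2.imwrite("pics/s15.png",cv2.resize(cv2.imread("pics/side15.png")[300:450,300:500],(800,600),interpolation=cv2.INTER_CUBIC))
E
```

```text
[ 0.51157083 -0.20966865  0.05855167] [-5.41781496 -0.83890675 12.07026932] 0.02636265663087733
```

View pics/s15.png

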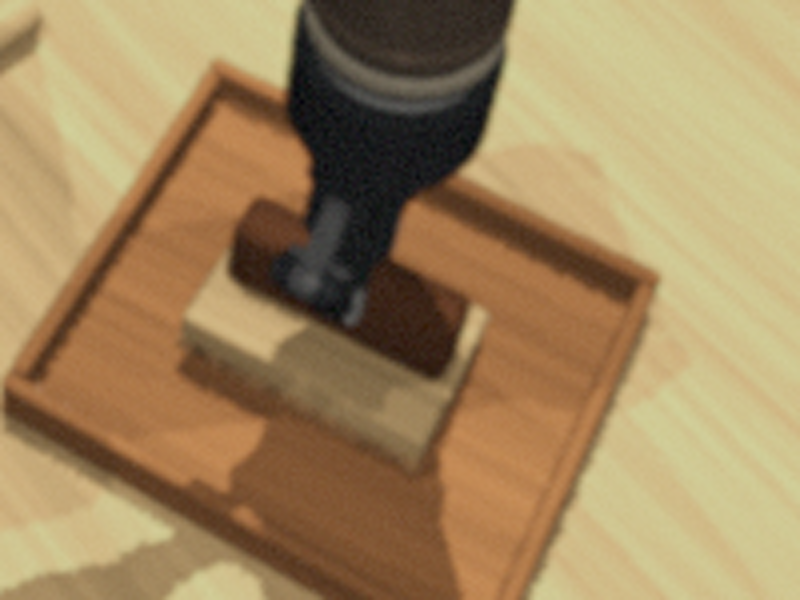

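View pics/wrist15.png

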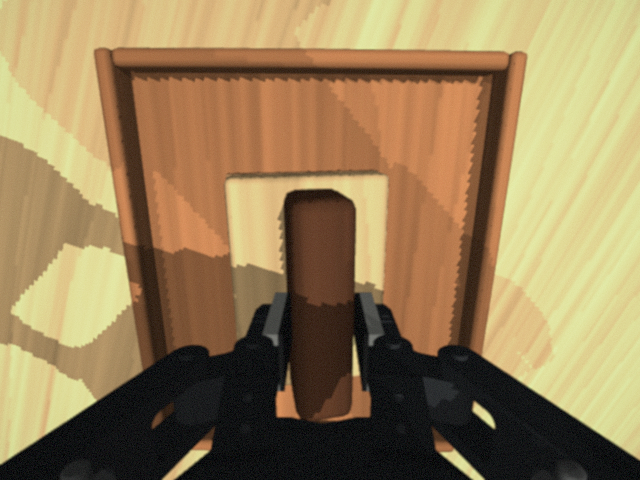

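move_arm([
  {"offset": [0,0,0],"turn": 0,"hand": -0.375},
  {"offset": [0,0,0],"turn": 0,"hand": -0.37},
  {"offset": [0,0,0],"turn": 0,"hand": -0.365},
  {"offset": [0,0,0],"turn": 0,"hand": -0.36},
  {"offset": [0,0,0],"turn": 0,"hand": -0.355},
  {"offset": [0,0,0],"turn": 0,"hand": -0.35},
])

```text
clock: 20.15
position: [0.5116, -0.2087, 0.056]
tool_rot: [3.141, -0.0, 1.935]
ft_force: [0.7, 0.3, -0.5]
finger_gap: 0.0278
```

```bash
python3 - <<'E'
from h import *
for n in("wrist","side"): cv2.imwrite(f"pics/{n}16.png",env.capture(n))
s=env.get_state();print(s["position"],s["ft_force"],s["finger_gap"])
cv2.imwrite("pics/s16.png",cv2.resize(cv2.imread("pics/side16.png")[300:450,300:500],(800,600),interpolation=cv2.INTER_CUBIC))
E
```

```text
[ 0.51156152 -0.20874752  0.05607025] [-0.51987094 -0.16766785  0.59280944] 0.027790010242807858
```

View pics/s16.png

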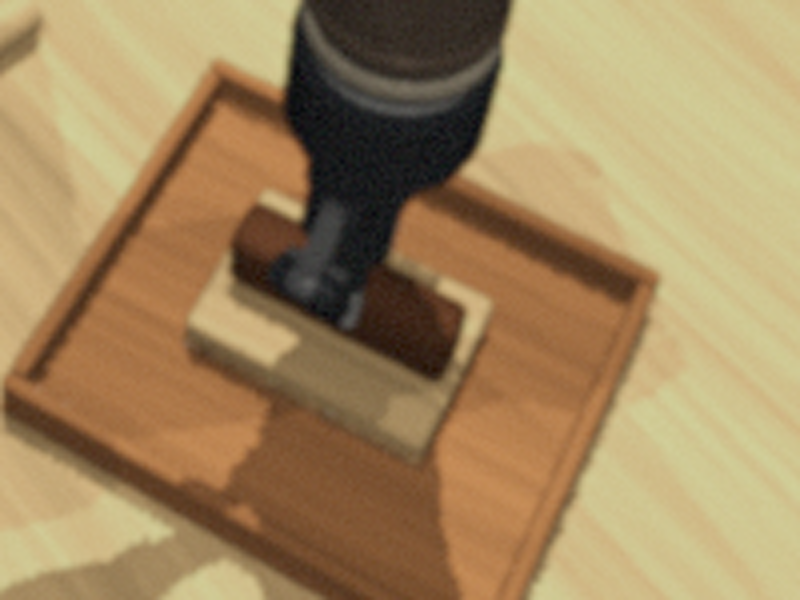

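View pics/wrist16.png

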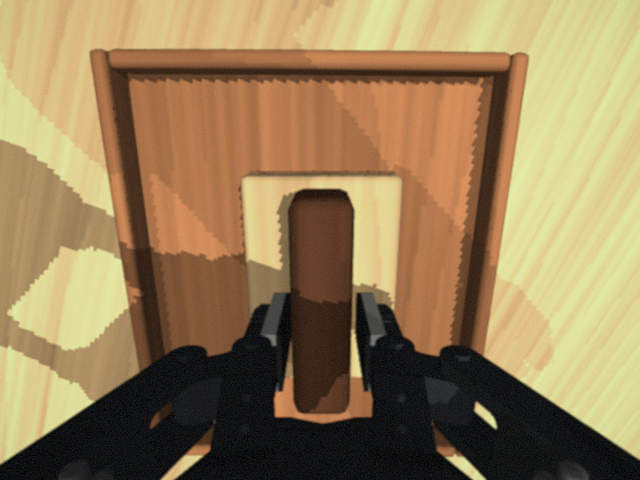

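The block now sits flat and symmetric: in the wrist view the board spans 243–402 and the rib 290–353. Next I open a little more, rise straight up and check everything.

move_arm([
  {"offset": [0,0,0],"turn": 0,"hand": -0.2},
  {"offset": [0,0,0],"turn": 0,"hand": 0.0},
  {"offset": [0,0,0],"turn": 0,"hand": 0.1},
  {"offset": [0,0,0.015],"turn": 0,"hand": 0.1},
  {"offset": [0,0,0.04],"turn": 0,"hand": 0.1},
  {"offset": [0,0,0.08],"turn": 0,"hand": 0.1},
  {"offset": [0,0,0.13],"turn": 0,"hand": 0.1},
  {"offset": [0,0,0.18],"turn": 0,"hand": 0.1},
  {"offset": [-0.06,-0.06,0.2],"turn": 0,"hand": 0.1},
  {"offset": [-0.12,-0.08,0.2],"turn": 0,"hand": 0.1},
  {"offset": [-0.12,-0.08,0.2],"turn": 0,"hand": 0.1},
  {"offset": [-0.12,-0.08,0.2],"turn": 0,"hand": 0.1},
])

```text
clock: 21.75
position: [0.3904, -0.2897, 0.2577]
tool_rot: [3.141, 0.002, 1.932]
ft_force: [0.1, -0.2, -0.6]
finger_gap: 0.0472
```

```bash
python3 - <<'E'
from h import *
for n in("side","top"): cv2.imwrite(f"pics/{n}17.png",env.capture(n))
S=env.camera_model("side");T=env.camera_model("top")
a=env.landmark_of("block_rib","side");b=env.landmark_of("block_rib","top")
a=[d["pixel"] for d in a if d["pixel"][0]>320];b=[d["pixel"] for d in b if d["pixel"][0]>360];print(a,b)
if a and b: print(tri([a[0],b[0]],[S,T]))
for t in("hammer","glue","pot"):
    for c in("side","top"): print(t,c,[d["pixel"] for d in env.landmark_of(t,c)][:1])
print(env.get_state()["ft_force"])
E
```

```text
[[384.9, 371.3]] [[437.5, 248.8]]
(array([ 0.51339193, -0.21341487,  0.05703861]), [np.float64(0.007434293067961635), np.float64(0.007434293067961874)])
hammer side [[268.2, 331.4]]
hammer top [[344.1, 315.5]]
glue side []
glue top [[346.5, 315.6]]
pot side []
pot top [[286.5, 165.9]]
[-0.20424893  0.24364407 -0.17492987]
```

View pics/side17.png

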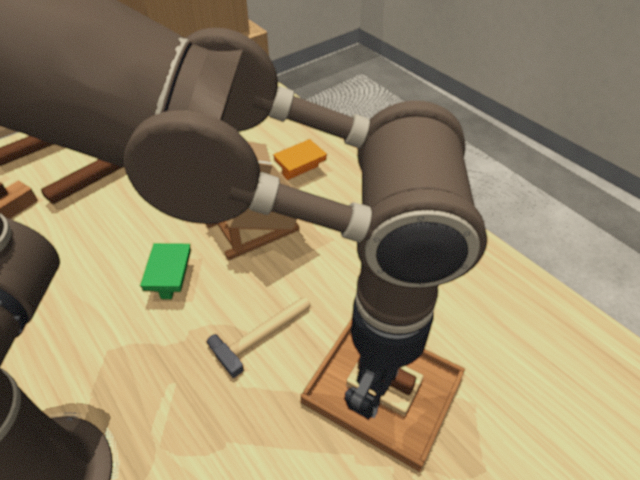

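View pics/top17.png

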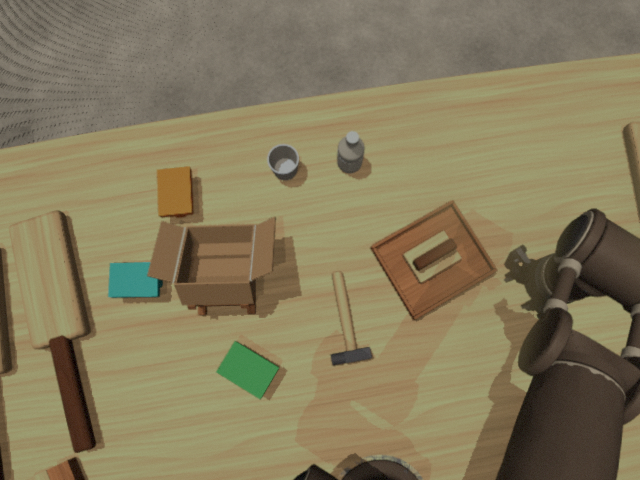

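```bash
python3 - <<'E'
from h import *
T=env.camera_model("top");M=mouthT(np.array([.576,.249,.129,-.131]))
im=cv2.imread("pics/top17.png");cr=cv2.resize(im[200:320,140:290],None,fx=5,fy=5,interpolation=cv2.INTER_CUBIC)
for sg in(1,-1):
  for a,c in((1.75,(0,0,255)),(2.1,(0,255,255)),(2.4,(0,255,0)),(2.8,(255,0,0))):
    for x in(-73,73):
      q=proj(M[:3,:3]@np.array([x/1e3,sg*(.072-.055*np.cos(a)),.055*np.sin(a)])+M[:3,3],T)[0]
      q=(q-[140,200]+.5)*5;cv2.circle(cr,tuple(int(v) for v in q),3,c,-1)
cv2.imwrite("pics/flaps.png",cr)
E
```

```text
(no output)
```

View pics/flaps.png

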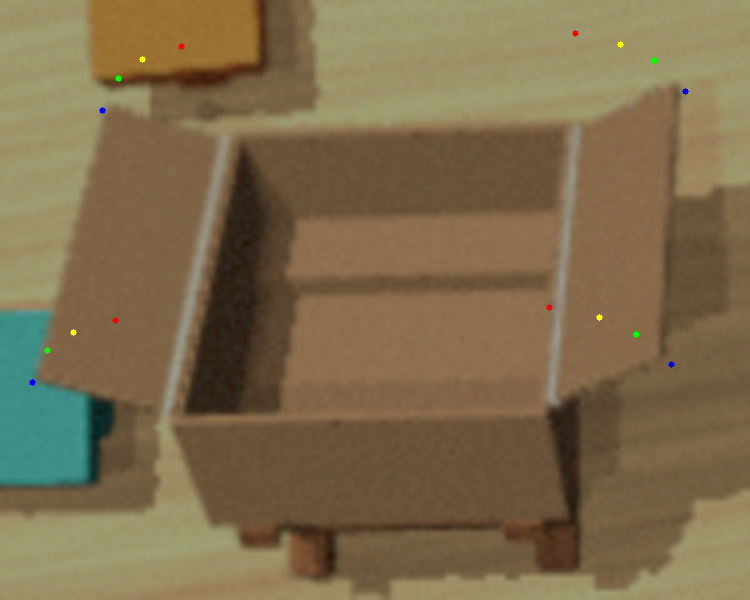

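Both flaps are at about 2.6–2.8 rad, the block lies flat in the tray, and the arm is clear of everything. Handing in.

```bash
python3 -c "
from cell import env
print(env.sign_off())"
```

```text
the job is handed in; nothing more can be done
None
```

I folded both flaps out, lifted the sanding block from the carton and set it sole down in the tray. The job was handed in at about 22 s of the 64 s allowed; sign-off reports no verdict.

**Grasp and placing:** The tool can only point down, so closing on the slanted rib turned the block nearly level in the fingers. It still leaned about 8–10° when it reached the tray. I let one edge touch, then eased the grip in small steps until the block settled flat. The highest reading on the way down was about 27 N at the wrist, against the 60 N limit for pressing on the tray. On the way into the carton, something on the gripper, most likely the near finger linkage, pushed against the near rim with about 10 N, under the 40 N limit.

**Last checks:**
- **Flaps:** overlaying the model on the top view puts both at about 2.6–2.8 rad, past the 1.75 rad needed.
- **Block:** it lies near the tray's centre and looks flat and square in the wrist, top and side pictures. After release the fingers had opened past the rib and the wrist force read about zero.
- **Bystanders:** the hammer's and pot's top-view positions are within about 3 pixels of the start, and the top picture shows the bottle where it was.

**Checks that failed or disagreed:**
- **Block height:** the final measurement put the rib's point about 49 mm above the tray floor, just over the 47 mm limit. I did not trust it, because the two camera rays missed each other by about 15 mm and the arm partly hid the block in the side view.
- **Bottle:** the network missed it in the side view and mistook the hammer for it in the top view, so I judged it by eye.

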